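# Clamp the camera tube in the fixture vise, lug to the ridge

## Robot

A 6-joint arm with a two-finger parallel gripper is mounted at the origin on the work surface. World frame = base frame: x ahead of the robot, y to its left, z up, the work surface at z = 0. Lengths are in mm, angles in rad, forces in N, time in s.
With the tool pointing down it reaches from about 375 to 975 mm from the base axis. Payload 3.8 kg.
Tool frame: the origin (TCP) lies midway between the tips of the shut fingers; the grasp point (between the pads) lies 19 mm behind it; z points along the fingers, y is the line along which they close (so a half turn about z gives the same grasp; the last joint's range is limited). The gripper opens to 88 mm and grips with 3 to 60 N. Pads are 18 mm wide; open, the fingers measure 123 mm over their backs; the gripper's body (75 mm by 187 mm) begins 45 mm behind the grasp point.
Start: joints at [1.114, 0.264, 1.604, -0, 1.274, -0.037], TCP at [275.112, 616.385, 202.706] pointing down, gripper open.
Joint ranges: [-2.63, 2.63], [-0.94, 2.18], [0.31, 2.57], [-1.31, 4.45], [0, 2.66], [-2.55, 2.55]. Speed limits (rad/s): [2.57, 2.57, 3.14, 3.14, 3.14, 3.14].

## Interface

Orientations are given as a rotation vector (axis times angle).
In Python, from cell import arm, camera, camera_model gives the robot as it stands. The module is installed in compiled form; this text tells all that it offers.
- The arm moves only by the tool carry_out, never from a script. Its argument "targets" is a list of rows, each an object of numbers: "ax", "ay", "az": the turn, a rotation vector about the tool's x, y, z in rad; "tx", "ty", "tz": the shift along the tool's x, y, z in m; "grip": the finger opening in m, from 0 to 0.0881. In form: [{"ax": .., "ay": .., "az": .., "tx": .., "ty": .., "tz": .., "grip": ..}, ...]. A call has 1 to 5 rows; each row shifts and turns the commanded pose from where the row before left it, along the tool's axes as they then stand; what a row does not reach is not made up. A row lasts 1/8 s, in which the tool goes at most 62.5 mm and 10.7 degrees, less where a joint would pass 70% of its speed; a pose out of reach is approached as far as the arm can. A call with a gripper value outside its range is refused whole. The fingers move at their own pace and stop on an object; "force" is the grip in N (left out, the last holds). Time passes only in rows, so rows that do not move let the fingers close. It gives the time, the measured TCP pose, the force, the opening and the grip force at its end, in the units of the state.
- arm.observe(): the state, without advancing time (a new reading comes with each control period).
- camera(name): name is "scene" or "top" or "wrist"; returns the picture (384x512x3 uint8, blue, green, red); there is no depth.
- camera_model(name): a dict with "fov_y" (degrees; the focal length in pixels is half the picture's height over the tangent of half this angle, whatever the lens; pixels are square), "cx", "cy" (the principal point, pixels), "R" (3x3) and "t" (3): a world point X has camera coordinates R X + t; the wrist camera has in their place "tool_from_camera" (4x4, takes a point from camera to tool coordinates, whose origin is the TCP and whose axes are the flange's). Camera axes: x right, y down, z forward; pixel columns grow to the right and rows downward; lengths in mm; the calibration is good to about 2 mm. The wrist camera is an equidistant fisheye: a pixel r from the principal point sees the ray r / f radians off the axis. A picture is of the moment at which its call begins: read the wrist's pose just before it. camera_model takes no time and is no camera call.
- arm.sign_off(): hands the job in; it is judged then, once.
The state is a dict: "time": time; "joint_pos": joint angles; "joint_velocities": joint speeds; "joint_torque": joint torques, N m; "position": TCP position; "ee_rot": TCP orientation; "contact_force": force on the tool from outside, world axes, zero at the start; "torque": the same for the moment, N m; "width": finger opening in mm; "grasp_force": force on a finger pad.
Only numpy, scipy, OpenCV 4.12 (cv2) and the standard library are available. Lean on these libraries where they do the work, as an engineer would, in place of code of your own. Each camera call takes 0.05 s, during which the arm holds its last target. There are 200 camera calls.

## Task

Stand the white camera tube that has the lug upright on the bed of the vise, in the fixed V jaw, with its lug facing along the ridge on top of that jaw. Then wind the crank clockwise until the moving jaw grips the tube firmly: stop as soon as the handle clearly stiffens, do not force it on so that the tube is crushed. Let go, leaving the other things where they are.

Things in the scene. Friction and masses are not known exactly. Their poses are not given: they have to be found in the camera images.
- vise: Grey fixture vise bolted to the bench, 285 x 100 mm. Origin: bench level (z 0), under the axis of a 50 mm tube seated in the fixed V jaw; x runs from fixed jaw (-x) to crank (+x), z up. Bed 30 mm above bench, 76 wide. V jaw at x -70 to -8 mm, top 75 mm high, flank normals 40 deg either side of +x. Gear housing under the crank x 135 to 197, 58 mm high.
- jaw: Moving jaw, top 74.5 mm above the bench, with a flat spring-backed face plate 86 mm wide. It slides along the vise x axis, 24 mm per crank turn, towards the V jaw when cranked clockwise. Origin: on the bed, at x = 65 mm of the vise at crank angle 0. The face plate stands 0 to 12 mm beyond the origin towards the V, differently each time, so where it meets the tube must be felt.
- crank (a joint): Crank angle in rad; grows when turned clockwise seen from above, which closes the jaw; more than one turn is possible (-0.2 to 12). It stays where it is left. Turning it free takes roughly 2.5 N at the handle; it rises once the tube is clamped, by about 2.5 N per 0.2 rad; 5 to 8 N at the handle is a firm grip, over 13 N crushes the tube.
- crank_axis (a point): Point on the crank's vertical axis at the height where the handle is gripped, 98 mm above the bench (165 mm from the vise origin along its x axis).
- handle_mid (a point): Middle of the crank's upright black handle, a freely spinning round grip 22 mm in diameter and 45 mm tall (73 to 118 mm above the bench), 50 mm from the crank axis. This point is 98 mm above the bench. The crank arm below it is at 62 to 70 mm.
- ridge (a point): Middle of the top of the index ridge: a narrow raised bar 26 x 6 x 6 mm on top of the fixed V jaw, lying along the vise's x axis at its -x end, top 81 mm above the bench.
- tube: White camera tube of a microscope, upright cylinder 50 mm in diameter, 125 mm tall, about 0.3 kg, with a square steel lug on its side. Origin: centre of its underside; z along the tube, x axis points through the lug. It starts standing on the bench.
- lug (a point): Outer face centre of the tube's lug, 37 mm from the tube axis and 62 mm above its underside. The lug is 12 mm wide, sticks out 12 mm, and spans heights 52 to 72 mm.
- plain_tube: Another white tube of the same size, 50 mm x 125 mm, without a lug. Origin: centre of its underside. To be left alone.
- dropper: Small clear dropper bottle, 32 mm across, 65 mm tall, origin at the centre of its underside. Bystander.
- eyepiece: Black eyepiece standing on the bench, 42 mm across, 60 mm tall, origin at its underside. Bystander.
- lens_jar: Glass jar, 48 mm across, 60 mm tall, origin at its underside. Bystander.
- driver: Screwdriver lying on the bench, 160 mm long, origin at its underside. Bystander.
- adapter: Black power adapter, 50 x 110 x 30 mm, origin at its underside. Bystander.
There are look-alikes about, which are no part of the job. Leave any blue or yellow look-alike of the tube alone.

How it is judged:
By the outcome, as a careful person would: the job done as asked, in the order asked, and still so for the second after the job is handed in, with the robot touching nothing.
It also fails if it takes over 72 s, if anything falls off the work surface, if the arm or the gripper's body presses on something with over 40 N, if the wrist force passes 120 N, or if a joint passes its speed limit or range.

## Working session

There is one attempt and no reset: what is moved stays moved. The work goes in short steps, Python scripts to look and compute and a tool call to move; the robot and the scene stay as the last step left them, time stands still between calls to the robot, and variables do not carry over. Pictures are saved under pics/ and viewed, at most 10 in all, crops included, and the job is handed in when it is done.

Besides the shell and the picture viewer there is one more tool, called after "Emit:" as a command line: name --argument value ..., lists and objects as JSON in quotes. carry_out: Moves the arm, as the interface text tells. Its arguments: {"type":"object","properties":{"targets":{"type":"array"},"force":{"type":"number"}},"required":["targets"]}

```bash
mkdir -p pics; cat > h.py <<'E'
import numpy as np, cv2
from scipy.spatial.transform import Rotation as Ro
from cell import arm, camera, camera_model
def ray(name,u,v,st=None):
    m=camera_model(name); f=192/np.tan(np.radians(m["fov_y"]/2))
    x,y=(u-m["cx"])/f,(v-m["cy"])/f
    if name=="wrist":
        st=st or arm.observe(); r=np.hypot(x,y); s=np.sin(r)/max(r,1e-9)
        d=np.array([x*s,y*s,np.cos(r)]); T=np.array(m["tool_from_camera"]); R=Ro.from_rotvec(st["ee_rot"]).as_matrix()
        return np.array(st["position"])+R@T[:3,3], R@T[:3,:3]@d
    R=np.array(m["R"]); t=np.array(m["t"])
    return -R.T@t, R.T@np.array([x,y,1])
def onz(name,u,v,z,st=None):
    o,d=ray(name,u,v,st); return o+d*(z-o[2])/d[2]
def proj(name,X):
    m=camera_model(name); f=192/np.tan(np.radians(m["fov_y"]/2)); c=np.array(m["R"])@X+np.array(m["t"])
    return m["cx"]+f*c[0]/c[2], m["cy"]+f*c[1]/c[2]
E
python3 - <<'E'
from h import *
print(arm.observe())
for n in("scene","top","wrist"):
    cv2.imwrite(f"pics/{n}0.png",camera(n)); m=camera_model(n); print(n,m)
a=[cv2.imread(f"pics/{n}0.png") for n in("scene","top")]
E
```

```text
{'time': 0.0, 'joint_pos': array([ 1.11408401e+00,  2.64773453e-01,  1.60532427e+00, -3.04920729e-05,
        1.27371787e+00, -3.69127678e-02]), 'joint_velocities': array([-1.26568819e-04,  7.62698833e-04, -6.69215582e-04, -9.40512468e-05,
       -6.38159861e-04,  4.25160158e-04]), 'joint_torque': array([-2.58465741e-03, -5.02115822e+01, -3.56867981e+01,  7.25664734e-02,
        2.95845000e-02, -1.94090253e-04]), 'position': array([274.79197751, 615.68468807, 201.4012784 ]), 'ee_rot': array([-0.65446672, -3.07213796,  0.00339661]), 'contact_force': array([ 0.39326926, -0.56972556,  0.38429783]), 'torque': array([ 0.00922692, -0.01277189,  0.03640972]), 'grasp_force': 0.0, 'width': 88.37885890950248}
scene {'fov_y': 53.0336053215371, 'cx': 260.59289891736734, 'cy': 190.0679631019788, 'R': array([[-0.74755964,  0.66401325, -0.01552364],
       [ 0.55711645,  0.61414517, -0.55896956],
       [-0.36162943, -0.42651156, -0.82904285]]), 't': array([ 499.43731412, -191.91339114, 1262.07143561])}
top {'fov_y': 46.56331912434737, 'cx': 256.2472296456035, 'cy': 192.03184275907896, 'R': array([[-0.01103668, -0.99993815,  0.00137582],
       [-0.98593396,  0.01065262, -0.16679555],
       [ 0.16677058, -0.00319733, -0.98599054]]), 't': array([ -87.59746027,  596.60245383, 1128.17401711])}
wrist {'fov_y': 65.70646984690485, 'cx': 249.66929992312853, 'cy': 189.20120832583248, 'tool_from_camera': array([[ 4.47957445e-04, -9.65410197e-01, -2.60735402e-01,
         6.63755252e+01],
       [ 9.99999897e-01,  4.12425036e-04,  1.90990801e-04,
        -1.33369801e+00],
       [-7.68506589e-05, -2.60735461e-01,  9.65410282e-01,
        -1.83198702e+02],
       [ 0.00000000e+00,  0.00000000e+00,  0.00000000e+00,
         1.00000000e+00]])}
```

View pics/top0.png

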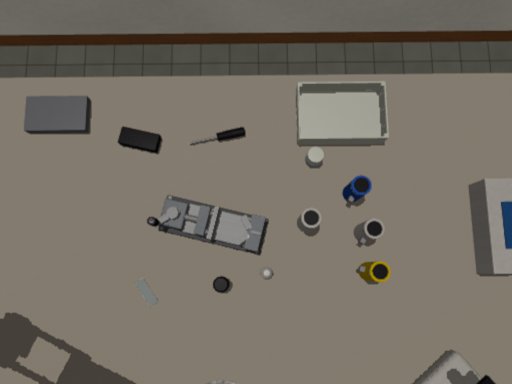

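View pics/scene0.png

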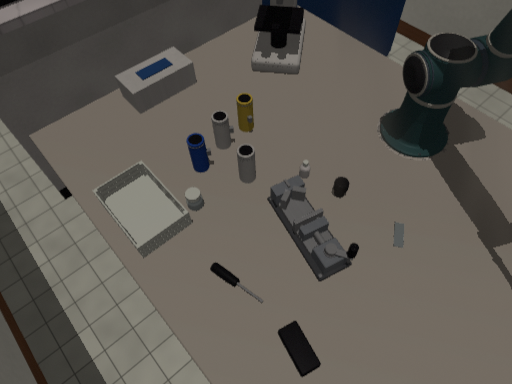

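Two white tubes in the top view: (311,218), no lug, and (374,229), with a lug at (363,241). In the scene view these are (247,163), plain, and (222,130), with a lug at (232,130). The lugged tube at top (374,229) fits the description. The blue and yellow lugged tubes are look-alikes. The vise has its V jaw at the right end, around top (254,235), and the crank handle at (152,221). I'll confirm with one enlarged crop.

```bash
python3 - <<'E'
from h import *
t=cv2.imread("pics/top0.png"); s=cv2.imread("pics/scene0.png")
a=cv2.resize(t[190:260,140:280],None,fx=5.7,fy=4.2*5.7/4.2,interpolation=cv2.INTER_CUBIC)[:, :798]
b=cv2.resize(t[200:260,295:400],None,fx=3.3,fy=3.3,interpolation=cv2.INTER_CUBIC)
c=cv2.resize(s[100:160,190:270],None,fx=3.3,fy=3.3,interpolation=cv2.INTER_CUBIC)
o=np.zeros((599,800,3),np.uint8); o[:a.shape[0],:a.shape[1]]=a; o[400:400+b.shape[0],:b.shape[1]]=b; o[400:400+c.shape[0],400:400+c.shape[1]]=c
cv2.imwrite("pics/crop1.png",np.clip(o*1.6,0,255).astype(np.uint8))
for n,u,v,z in[("lugtube",374,229,125),("lug",363,241,62),("plain",311,218,125),("handle",152,221,118),("vend",254,235,75)]: print(n,onz("top",u,v,z).round(1))
print(onz("scene",220.5,117,125),onz("scene",232,130,62))
E
```

```text
lugtube [ 488.5 -379.9  125. ]
lug [ 463.2 -366.7   62. ]
plain [ 517.1 -227.1  125. ]
handle [514.7 163.2 118. ]
vend [480.7 -87.1  75. ]
[ 492.87578239 -373.10874713  125.        ] [ 467.13039604 -358.4767553    62.        ]
```

View pics/crop1.png

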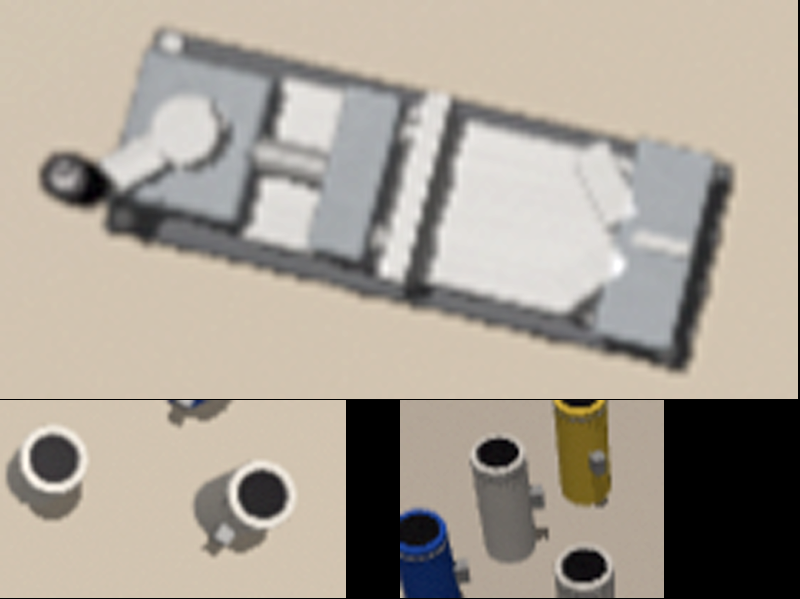

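The crop confirms it: the right-hand white tube, top (374,229), has the steel lug at (363,241), and the left one is plain. In the vise crop the ridge runs (632,238)-(688,247), the hub is at (188,130) and the handle top at (72,175).

```bash
cat >> h.py <<'E'
def goto(pos,yaw):  # tool down; yaw = world angle of tool y axis. prints tool-frame delta
    st=arm.observe(); R=Ro.from_rotvec(st["ee_rot"]).as_matrix(); p=np.array(st["position"])
    y=np.array([np.cos(yaw),np.sin(yaw),0]); z=np.array([0,0,-1.]); T=np.c_[np.cross(y,z),y,z]
    rv=Ro.from_matrix(R.T@T).as_rotvec(); d=R.T@(np.array(pos)-p)
    print("t",st["time"],"shift mm",d.round(1),"rot",rv.round(3),"F",np.round(st["contact_force"],1),"w",round(st["width"],1))
E
python3 - <<'E'
from h import *
c=lambda x,y,z:onz("top",140+x/5.7,190+y/5.7,z)
r1,r2=c(632,238,81),c(688,247,81); print("ridge",r1,r2)
hb=c(188,130,75); hd=c(72,175,118); print("hub",hb,"handle",hd,np.hypot(*(hd-hb)[:2]))
rm=(r1+r2)/2; d=(hb-rm)[:2]; print("ridge-hub",np.hypot(*d),np.degrees(np.arctan2(d[1],d[0])))
for q in[(640,140),(715,155),(680,365),(597,345)]: print("jawtop",c(*q,75))
e=[c(165,30,12),c(730,165,12),c(110,225,12),c(685,365,12)]; print([x.round(0) for x in e])
for a,b in((0,1),(2,3)): 
  v=e[a]-e[b]; print("edge ang",np.degrees(np.arctan2(v[1],v[0])))
u=d/np.hypot(*d); o=rm[:2]+57*u; print("origin",o,"axis",o+165*u, "plate x",(c(425,190,74)[:2]-o)@u)
for n,uu,vv in[("blue",361,186),("yel",380,272)]: print(n,onz("top",uu,vv,125))
R=Ro.from_rotvec(arm.observe()["ee_rot"]).as_matrix(); print(R.round(3))
goto([o[0],o[1],330],0)
E
```

```text
ridge [488.52157121 -79.28294847  81.        ] [ 484.25688631 -104.11183443   81.        ]
hub [539.70627597 120.00272822  75.        ] handle [515.39142516 161.68375754 118.        ] 48.25474251617643
ridge-hub 218.31089801186167 75.86394328381476
jawtop [532.97332293 -83.21783653  75.        ]
jawtop [ 525.83270039 -116.83461373   75.        ]
jawtop [432.55443251 -99.97821182  75.        ]
jawtop [441.74875725 -63.27347253  75.        ]
[array([596., 144.,  12.]), array([ 528., -125.,   12.]), array([503., 168.,  12.]), array([ 434., -103.,   12.])]
edge ang 75.87285655212445
edge ang 75.80105910528238
origin [500.31007155 -36.42343614] axis [540.60724805 123.58011872] plate x 51.075309499931905
blue [ 595.30257988 -353.50585261  125.        ]
yel [ 385.19830563 -388.56831354  125.        ]
[[-0.913  0.408 -0.001]
 [ 0.408  0.913 -0.002]
 [ 0.    -0.002 -1.   ]]
t 0.15 shift mm [-471.7 -504.  -127.5] rot [-2.000e-03  1.000e-03  1.151e+00] F [-0.5 -0.1  0.1] w 88.0
```

Emit:
carry_out --targets '[{"tx":-0.044,"ty":-0.042,"tz":-0.01,"grip":0.088},{"tx":-0.044,"ty":-0.042,"tz":-0.01},{"tx":-0.044,"ty":-0.042,"tz":-0.01},{"tx":-0.044,"ty":-0.042,"tz":-0.01},{"tx":-0.044,"ty":-0.042,"tz":-0.01}]'

```text
invalid input at $.targets[0]: expected keys ax, ay, az, tx, ty, tz, grip
```

Emit:
carry_out --targets '[{"tx":-0.044,"ty":-0.042,"tz":-0.01},{"tx":-0.044,"ty":-0.042,"tz":-0.01},{"tx":-0.044,"ty":-0.042,"tz":-0.01},{"tx":-0.044,"ty":-0.042,"tz":-0.01},{"tx":0,"ty":0,"tz":0}]'

```text
invalid input at $.targets[0]: expected keys ax, ay, az, tx, ty, tz, grip
```

```bash
python3 - <<'E'
from h import *
import json
st=arm.observe(); im=camera("wrist"); cv2.imwrite("pics/w1.png",im)
json.dump({k:np.array(st[k]).tolist() for k in("position","ee_rot")},open("w1.json","w"))
cv2.imwrite("pics/w1v.png",np.clip(cv2.resize(im,None,fx=1.55,fy=1.55,interpolation=cv2.INTER_CUBIC)*1.4,0,255).astype(np.uint8))
print(st["position"],st["ee_rot"]); goto([490,-377,200],np.radians(-73))
E
```

```text
[274.86159368 615.857078   201.68348393] [-6.54504522e-01 -3.07222711e+00  2.60823870e-03]
t 0.2 shift mm [-601.1 -819.1    3. ] rot [-1.000e-03  2.000e-03  2.425e+00] F [-0.1  0.1 -0.9] w 88.2
```

View pics/w1v.png

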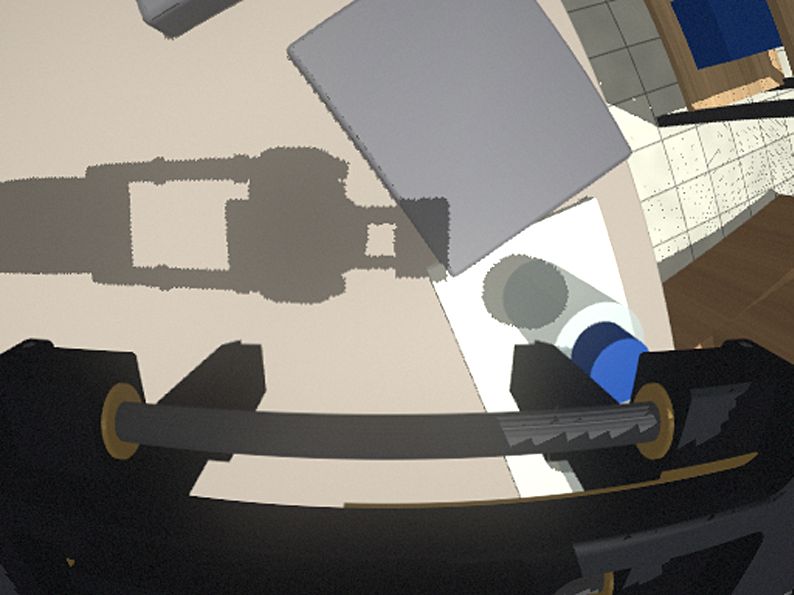

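The wrist view shows the area on the tool's +x side, with the bench and boxes towards the base. I'll view the vise with tool x pointing outward.

Emit:
carry_out --targets '[{"ax":0,"ay":0,"az":0,"tx":-0.039,"ty":-0.047,"tz":-0.01,"grip":0.088},{"ax":0,"ay":0,"az":0,"tx":-0.039,"ty":-0.047,"tz":-0.01,"grip":0.088},{"ax":0,"ay":0,"az":0,"tx":-0.039,"ty":-0.047,"tz":-0.01,"grip":0.088},{"ax":0,"ay":0,"az":0,"tx":-0.039,"ty":-0.047,"tz":-0.01,"grip":0.088},{"ax":0,"ay":0,"az":0,"tx":-0.039,"ty":-0.047,"tz":-0.01,"grip":0.088}]'

```text
time: 0.82
position: [357.5, 320.4, 252.9]
ee_rot: [0.654, 3.072, 0.0]
contact_force: [0.7, -0.8, 0.2]
width: 88.4
grasp_force: 0.0
```

Emit:
carry_out --targets '[{"ax":0,"ay":0,"az":0,"tx":-0.039,"ty":-0.047,"tz":-0.01,"grip":0.088},{"ax":0,"ay":0,"az":0,"tx":-0.039,"ty":-0.047,"tz":-0.01,"grip":0.088},{"ax":0,"ay":0,"az":0,"tx":-0.039,"ty":-0.047,"tz":-0.01,"grip":0.088},{"ax":0,"ay":0,"az":0,"tx":-0.039,"ty":-0.047,"tz":-0.01,"grip":0.088},{"ax":0,"ay":0,"az":0,"tx":-0.039,"ty":-0.047,"tz":-0.01,"grip":0.088}]'

```text
time: 1.45
position: [439.8, 26.3, 303.2]
ee_rot: [0.654, 3.072, 0.001]
contact_force: [1.2, 1.0, -0.1]
width: 87.6
grasp_force: 0.0
```

Emit:
carry_out --targets '[{"ax":0,"ay":0,"az":0.18,"tx":0,"ty":0,"tz":0,"grip":0.088},{"ax":0,"ay":0,"az":0.18,"tx":0,"ty":0,"tz":0,"grip":0.088},{"ax":0,"ay":0,"az":0.18,"tx":0,"ty":0,"tz":0,"grip":0.088},{"ax":0,"ay":0,"az":0.18,"tx":0,"ty":0,"tz":0,"grip":0.088},{"ax":0,"ay":0,"az":0.18,"tx":0,"ty":0,"tz":0,"grip":0.088}]'

```text
time: 2.08
position: [439.5, 28.2, 302.5]
ee_rot: [-1.933, -2.476, 0.0]
contact_force: [-0.3, -0.3, -0.1]
width: 87.9
grasp_force: 0.0
```

Emit:
carry_out --targets '[{"ax":0,"ay":0,"az":0.18,"tx":0,"ty":0,"tz":0,"grip":0.088},{"ax":0,"ay":0,"az":0.18,"tx":0,"ty":0,"tz":0,"grip":0.088},{"ax":0,"ay":0,"az":0.18,"tx":0,"ty":0,"tz":0,"grip":0.088},{"ax":0,"ay":0,"az":0.18,"tx":0,"ty":0,"tz":0,"grip":0.088},{"ax":0,"ay":0,"az":0.18,"tx":0,"ty":0,"tz":0,"grip":0.088}]'

```text
time: 2.7
position: [439.5, 28.2, 302.5]
ee_rot: [-2.818, -1.389, 0.0]
contact_force: [-0.8, 1.1, 0.4]
width: 88.2
grasp_force: 0.0
```

Emit:
carry_out --targets '[{"ax":0,"ay":0,"az":0.18,"tx":0,"ty":0,"tz":0,"grip":0.088},{"ax":0,"ay":0,"az":0.18,"tx":0,"ty":0,"tz":0,"grip":0.088},{"ax":0,"ay":0,"az":0.18,"tx":0,"ty":0,"tz":0,"grip":0.088},{"ax":0,"ay":0,"az":0.09,"tx":0,"ty":0,"tz":0,"grip":0.088},{"ax":0,"ay":0,"az":0,"tx":0,"ty":0,"tz":0,"grip":0.088}]'

```text
time: 3.32
position: [439.5, 28.2, 302.6]
ee_rot: [-3.108, -0.458, 0.0]
contact_force: [-1.4, 0.4, 0.1]
width: 87.9
grasp_force: 0.0
```

```bash
python3 - <<'E'
from h import *
import json
st=arm.observe(); im=camera("wrist"); cv2.imwrite("pics/w2.png",im)
json.dump({k:np.array(st[k]).tolist() for k in("position","ee_rot")},open("w2.json","w"))
cv2.imwrite("pics/w2v.png",np.clip(cv2.resize(im,None,fx=1.55,fy=1.55,interpolation=cv2.INTER_CUBIC)*1.2,0,255).astype(np.uint8))
print(st["position"],st["ee_rot"],st["joint_pos"].round(2)); goto([490,-377,200],np.radians(-73))
E
```

```text
[439.50630047  28.21812886 302.58261803] [-3.10797117e+00 -4.58318447e-01  3.56568907e-04] [ 0.01 -0.24  1.93 -0.    1.45  1.29]
t 3.375 shift mm [-68.9 402.5 102.6] rot [-0.     0.    -0.003] F [0.  0.2 0.6] w 87.8
```

View pics/w2v.png

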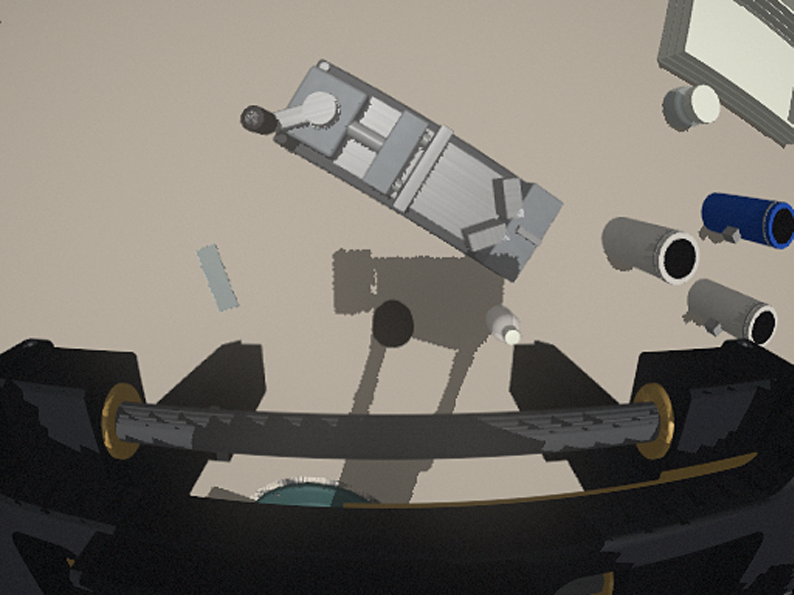

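This wrist view shows the vise with its handle top at (257,118), hub (322,108) and ridge near (525,234). The lugged tube is at the right edge, rim about (762,324), with the lug at (713,327). Next I'll measure the vise here and move on so the tube is in view.

Emit:
carry_out --targets '[{"ax":0,"ay":0,"az":0,"tx":-0.022,"ty":0.05,"tz":0,"grip":0.088},{"ax":0,"ay":0,"az":0,"tx":-0.022,"ty":0.05,"tz":0,"grip":0.088},{"ax":0,"ay":0,"az":0,"tx":-0.022,"ty":0.05,"tz":0,"grip":0.088},{"ax":0,"ay":0,"az":0,"tx":-0.022,"ty":0.05,"tz":0,"grip":0.088},{"ax":0,"ay":0,"az":0,"tx":-0.022,"ty":0.05,"tz":0,"grip":0.088}]'

```text
time: 4.0
position: [405.8, -244.5, 302.9]
ee_rot: [3.108, 0.459, 0.001]
contact_force: [-0.0, 0.2, 0.4]
width: 87.9
grasp_force: 0.0
```

Emit:
carry_out --targets '[{"ax":0,"ay":0,"az":0,"tx":-0.022,"ty":0.05,"tz":0,"grip":0.088},{"ax":0,"ay":0,"az":0,"tx":-0.022,"ty":0.05,"tz":0,"grip":0.088},{"ax":0,"ay":0,"az":0,"tx":-0.022,"ty":0.05,"tz":0,"grip":0.088},{"ax":0,"ay":0,"az":0,"tx":0,"ty":0,"tz":0,"grip":0.088}]'

```text
time: 4.5
position: [385.1, -408.5, 301.7]
ee_rot: [-3.108, -0.452, 0.002]
contact_force: [-0.3, 0.2, -0.2]
width: 88.0
grasp_force: 0.0
```

```bash
python3 - <<'E'
from h import *
import json
s2=json.load(open("w2.json")); c=lambda x,y,z:onz("wrist",(x+.5)/1.55-.5,(y+.5)/1.55-.5,z,s2).round(1)
print("handle top",c(257,118,118),"hub",c(322,108,75),"ridge",c(513,226,81),c(540,241,81))
print("jawback corners",c(562,204,75),c(516,281,75))
st=arm.observe(); im=camera("wrist"); cv2.imwrite("pics/w3.png",im)
json.dump({k:np.array(st[k]).tolist() for k in("position","ee_rot")},open("w3.json","w"))
j=cv2.imread("pics/w2.png")[115:190,240:370]; v=cv2.resize(j,None,fx=4.5,fy=4.5,interpolation=cv2.INTER_CUBIC)
w=cv2.resize(im[:250],None,fx=1.0,fy=1.0)
o=np.zeros((590,600,3),np.uint8); o[:337,:585]=v[:337,:585]; o[340:590,:512]=w
cv2.imwrite("pics/w3v.png",np.clip(o*1.2,0,255).astype(np.uint8)); print(st["position"],st["time"])
E
```

```text
handle top [518.  160.1 118. ] hub [542.7 118.1  75. ] ridge [492.  -75.9  81. ] [ 487.2 -105.4   81. ]
jawback corners [ 526.9 -116.8   75. ] [443.8 -98.4  75. ]
[ 385.07948153 -408.4532797   301.73944838] 4.5
```

View pics/w3v.png

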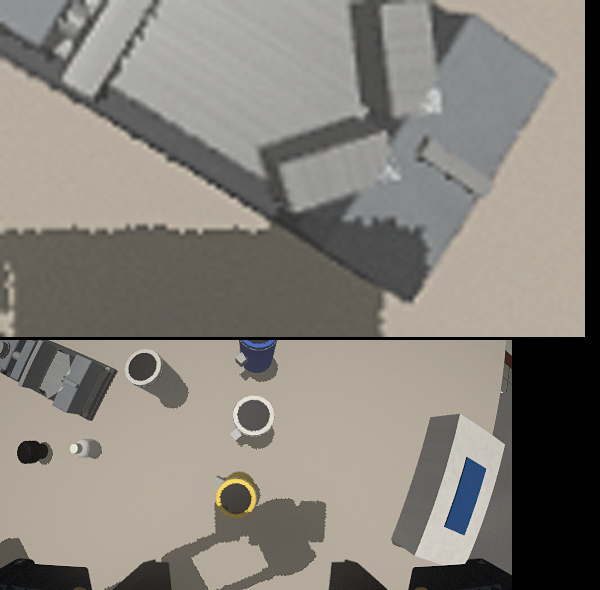

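The lower half shows the lugged tube's rim at w3 pixel (253,75) and its lug at (236,95). The upper crop shows the ridge running (428,147)-(485,183), ending at the jaw's back edge, with the jaw corners at (555,72) and (412,300).

```bash
python3 - <<'E'
from h import *
import json
s2=json.load(open("w2.json")); s3=json.load(open("w3.json"))
c=lambda x,y,z:onz("wrist",240+x/4.5-.4,115+y/4.5-.4,z,s2)
b1,b2=c(555,72,75),c(412,300,75); m=(b1+b2)[:2]/2; v=(b1-b2)[:2]
print("back mid",m,"width",np.hypot(*v),"ang x",np.degrees(np.arctan2(v[1],v[0]))+90)
r1,r2=c(428,147,81),c(485,183,81); print("ridge",r1,r2)
im=cv2.imread("pics/w3.png"); g=cv2.cvtColor(im,cv2.COLOR_BGR2HSV)
mk=((g[...,1]<35)&(g[...,2]>175)).astype(np.uint8); mk[:45]=0;mk[105:]=0;mk[:,:215]=0;mk[:,285:]=0
cn=max(cv2.findContours(mk,cv2.RETR_EXTERNAL,cv2.CHAIN_APPROX_NONE)[0],key=len); e=cv2.fitEllipse(cn); print(e, mk.sum())
pts=np.array([onz("wrist",*p[0],125,s3)[:2] for p in cn.astype(float)]); (x,y),r=cv2.minEnclosingCircle(pts.astype(np.float32)); print("rim",x,y,r, pts.min(0),pts.max(0))
L=onz("wrist",236,96,66,s3); print("lug",L,np.degrees(np.arctan2(L[1]-y,L[0]-x)),np.hypot(L[1]-y,L[0]-x))
# top-view rim for comparison
im=cv2.imread("pics/top0.png"); k=im[205:255,350:400]; g=cv2.cvtColor(k,cv2.COLOR_BGR2HSV); mk=((g[...,1]<30)&(g[...,2]>170)).astype(np.uint8)
q=np.argwhere(mk); print(len(q)); cn=max(cv2.findContours(mk,cv2.RETR_EXTERNAL,cv2.CHAIN_APPROX_NONE)[0],key=len); e=cv2.fitEllipse(cn); print(onz("top",350+e[0][0],205+e[0][1],125),e)
cv2.imwrite("pics/lug.png",np.clip(cv2.resize(cv2.imread("pics/w3.png")[40:120,200:300],None,fx=6,fy=6,interpolation=cv2.INTER_CUBIC)*1.1,0,255).astype(np.uint8))
E
```

```text
back mid [ 485.60795879 -106.66508969] width 87.91394670750088 ang x 76.18709647742796
ridge [491.60304752 -82.18094523  81.        ] [ 486.81599328 -104.20965379   81.        ]
((253.14833068847656, 74.8821792602539), (38.325138092041016, 39.802947998046875), 92.1750259399414) 419
rim 491.9495849609375 -382.0838623046875 24.22709083557129 [ 468.00280224 -406.17260712] [ 515.88304816 -357.90756529]
lug [ 463.34287446 -366.51520772   66.        ] 151.44360360794036 32.568802422636466
0Traceback (most recent call last):
  File "<stdin>", line 15, in <module>
ValueError: max() iterable argument is empty
```

```bash
python3 - <<'E'
from h import *
cv2.imwrite("pics/lug.png",np.clip(cv2.resize(cv2.imread("pics/w3.png")[45:115,215:285],None,fx=8,fy=8,interpolation=cv2.INTER_CUBIC)*1.1,0,255).astype(np.uint8))
E
```

```text
(no output)
```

View pics/lug.png

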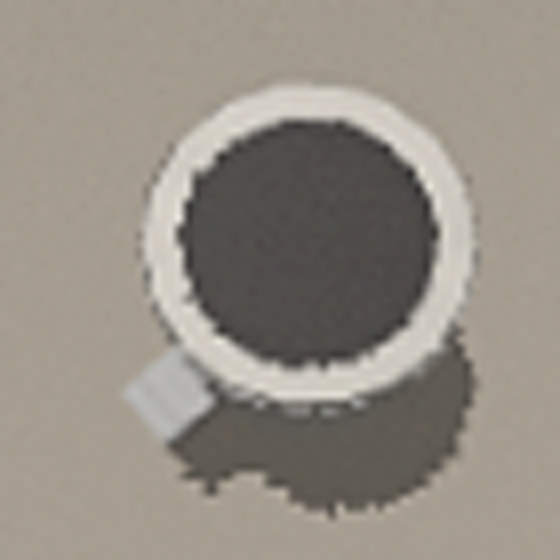

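Emit:
carry_out --targets '[{"ax":0,"ay":0,"az":0,"tx":0.054,"ty":0.0025,"tz":0,"grip":0.088},{"ax":0,"ay":0,"az":0,"tx":0.054,"ty":0.0025,"tz":0,"grip":0.088},{"ax":0,"ay":0,"az":0,"tx":0,"ty":0,"tz":0.05,"grip":0.088},{"ax":0,"ay":0,"az":0,"tx":0,"ty":0,"tz":0.04,"grip":0.088},{"ax":0,"ay":0,"az":0,"tx":0,"ty":0,"tz":0,"grip":0.088}]'

```text
time: 5.18
position: [489.2, -375.5, 208.6]
ee_rot: [-3.101, -0.46, 0.009]
contact_force: [-0.4, 0.4, 0.9]
width: 88.0
grasp_force: 0.0
```

```bash
python3 - <<'E'
from h import *
goto([490.5,-381.5,82],np.radians(-73))
E
```

```text
t 5.175 shift mm [  0.    7.1 126.6] rot [-0.007  0.004 -0.002] F [-0.4  0.4  0.9] w 88.0
```

The lug crop shows the lug's top face with corners (178,347), (122,393), (167,440) and (215,398).

Emit:
carry_out --targets '[{"ax":0,"ay":0,"az":0,"tx":0,"ty":0.007,"tz":0.04,"grip":0.088},{"ax":0,"ay":0,"az":0,"tx":0,"ty":0,"tz":0.03,"grip":0.088},{"ax":0,"ay":0,"az":0,"tx":0,"ty":0,"tz":0.03,"grip":0.088},{"ax":0,"ay":0,"az":0,"tx":0,"ty":0,"tz":0.026,"grip":0.088},{"ax":0,"ay":0,"az":0,"tx":0,"ty":0,"tz":0,"grip":0.088}]'

```text
time: 5.8
position: [492.8, -384.9, 86.8]
ee_rot: [-3.107, -0.458, 0.002]
contact_force: [-0.4, -0.3, 0.1]
width: 88.0
grasp_force: 0.0
```

```bash
python3 - <<'E'
from h import *
import json
s3=json.load(open("w3.json")); c=lambda x,y,z=72:onz("wrist",215+x/8-.44,45+y/8-.44,z,s3)[:2]
a=[c(178,347),c(122,393),c(167,440),c(215,398)]; an=lambda v:np.degrees(np.arctan2(v[1],v[0]))
print(np.round(a,1)); m=(a[1]+a[2])/2; t=np.array([491.95,-382.1]); print(an(m-t),np.hypot(*(m-t)),an(a[1]-a[0]),an(a[2]-a[3]),an(a[2]-a[1])-90)
goto([490.5,-381.5,82],np.radians(-73)); st=arm.observe(); print(st["position"],st["ee_rot"])
E
```

```text
[[ 474.2 -364.7]
 [ 463.9 -357.8]
 [ 458.2 -367.5]
 [ 467.5 -373.3]]
147.82897104191272 36.523341660026816 146.04142076771703 147.92750507061177 -210.5104874492544
t 5.8 shift mm [-1.2 -3.9  4.8] rot [-0.002  0.001 -0.004] F [-0.4 -0.3  0.1] w 88.0
[ 492.77178345 -384.93141699   86.80895854] [-3.10654984e+00 -4.57743202e-01  1.70584579e-03]
```

Emit:
carry_out --targets '[{"ax":0,"ay":0,"az":0,"tx":-0.001,"ty":-0.003,"tz":0.003,"grip":0.088},{"ax":0,"ay":0,"az":0,"tx":0,"ty":0,"tz":0,"grip":0.046},{"ax":0,"ay":0,"az":0,"tx":0,"ty":0,"tz":0,"grip":0.046},{"ax":0,"ay":0,"az":0,"tx":0,"ty":0,"tz":0,"grip":0.046},{"ax":0,"ay":0,"az":0,"tx":0,"ty":0,"tz":0,"grip":0.046}]' --force 25

```text
time: 6.42
position: [491.3, -383.2, 83.9]
ee_rot: [-3.108, -0.456, -0.0]
contact_force: [-0.5, 1.2, 1.0]
width: 50.2
grasp_force: 0.5
```

```bash
python3 - <<'E'
from h import *
st=arm.observe(); print(st["position"],st["ee_rot"],st["grasp_force"],st["joint_pos"].round(2)); goto([502,-37,240],np.radians(34.7))
E
```

```text
[ 491.28201584 -383.23509716   83.93859408] [-3.10803989e+00 -4.56394700e-01 -1.50194810e-04] 0.4962734878063202 [-0.7   0.26  1.83  0.    1.04  0.58]
t 6.425 shift mm [ 109.8 -328.6 -156. ] rot [-0.    -0.    -1.885] F [-0.5  1.2  1. ] w 50.2
```

Emit:
carry_out --targets '[{"ax":0,"ay":0,"az":0,"tx":0,"ty":0,"tz":0,"grip":0.046},{"ax":0,"ay":0,"az":0,"tx":0,"ty":0,"tz":-0.01,"grip":0.046},{"ax":0,"ay":0,"az":0,"tx":0,"ty":0,"tz":-0.04,"grip":0.046},{"ax":0,"ay":0,"az":0,"tx":0,"ty":0,"tz":-0.05,"grip":0.046},{"ax":0,"ay":0,"az":0,"tx":0,"ty":0,"tz":-0.05,"grip":0.046}]' --force 25

```text
time: 7.05
position: [490.6, -382.9, 234.3]
ee_rot: [-3.107, -0.456, 0.002]
contact_force: [0.8, -0.2, -3.3]
width: 48.8
grasp_force: 25.0
```

Emit:
carry_out --targets '[{"ax":0,"ay":0,"az":0,"tx":0.013,"ty":-0.04,"tz":-0.005,"grip":0.046},{"ax":0,"ay":0,"az":0,"tx":0.016,"ty":-0.048,"tz":0,"grip":0.046},{"ax":0,"ay":0,"az":0,"tx":0.016,"ty":-0.048,"tz":0,"grip":0.046},{"ax":0,"ay":0,"az":0,"tx":0.016,"ty":-0.048,"tz":0,"grip":0.046},{"ax":0,"ay":0,"az":0,"tx":0.016,"ty":-0.048,"tz":0,"grip":0.046}]'

```text
time: 7.68
position: [497.6, -137.4, 238.4]
ee_rot: [-3.108, -0.456, 0.001]
contact_force: [0.2, 0.7, -4.2]
width: 49.1
grasp_force: 25.0
```

Emit:
carry_out --targets '[{"ax":0,"ay":0,"az":0,"tx":0.016,"ty":-0.048,"tz":0,"grip":0.046},{"ax":0,"ay":0,"az":0,"tx":0.016,"ty":-0.048,"tz":0,"grip":0.046},{"ax":0,"ay":0,"az":-0.15,"tx":0,"ty":0,"tz":0,"grip":0.046},{"ax":0,"ay":0,"az":-0.15,"tx":0,"ty":0,"tz":0,"grip":0.046},{"ax":0,"ay":0,"az":-0.15,"tx":0,"ty":0,"tz":0,"grip":0.046}]'

```text
time: 8.3
position: [500.8, -37.5, 238.4]
ee_rot: [-2.924, -1.147, 0.001]
contact_force: [0.3, 0.2, -4.8]
width: 48.8
grasp_force: 25.0
```

Emit:
carry_out --targets '[{"ax":0,"ay":0,"az":-0.16,"tx":0,"ty":0,"tz":0,"grip":0.046},{"ax":0,"ay":0,"az":-0.16,"tx":0,"ty":0,"tz":0,"grip":0.046},{"ax":0,"ay":0,"az":-0.16,"tx":0,"ty":0,"tz":0,"grip":0.046},{"ax":0,"ay":0,"az":-0.16,"tx":0,"ty":0,"tz":0,"grip":0.046},{"ax":0,"ay":0,"az":-0.16,"tx":0,"ty":0,"tz":0,"grip":0.046}]'

```text
time: 8.93
position: [500.7, -37.9, 238.3]
ee_rot: [-2.247, -2.194, 0.001]
contact_force: [0.3, 0.1, -4.1]
width: 48.9
grasp_force: 25.0
```

Emit:
carry_out --targets '[{"ax":0,"ay":0,"az":-0.16,"tx":0,"ty":0,"tz":0,"grip":0.046},{"ax":0,"ay":0,"az":-0.16,"tx":0,"ty":0,"tz":0,"grip":0.046},{"ax":0,"ay":0,"az":-0.16,"tx":0,"ty":0,"tz":0,"grip":0.046},{"ax":0,"ay":0,"az":-0.15,"tx":0,"ty":0,"tz":0,"grip":0.046},{"ax":0,"ay":0,"az":0,"tx":0,"ty":0,"tz":0,"grip":0.046}]'

```text
time: 9.55
position: [500.8, -37.9, 238.4]
ee_rot: [-1.466, -2.778, 0.001]
contact_force: [0.3, 0.3, -4.2]
width: 48.7
grasp_force: 25.0
```

```bash
python3 - <<'E'
from h import *
st=arm.observe(); print(st["position"],st["ee_rot"],st["grasp_force"],st["joint_pos"].round(2)); goto([502,-37,117],np.radians(34.7))
s=camera("scene"); t=camera("top"); cv2.imwrite("pics/s1.png",s); cv2.imwrite("pics/t1.png",t)
o=np.zeros((600,800,3),np.uint8)
a=cv2.resize(s[90:260,200:330],None,fx=3,fy=3,interpolation=cv2.INTER_CUBIC); b=cv2.resize(t[180:270,180:300],None,fx=3.3,fy=3.3,interpolation=cv2.INTER_CUBIC)
o[:a.shape[0],:a.shape[1]]=a; o[:b.shape[0],400:400+b.shape[1]]=b
w=camera("wrist"); o[300:300+288,400:400+384]=cv2.resize(w,None,fx=.75,fy=.75,interpolation=cv2.INTER_AREA)
cv2.imwrite("pics/st1.png",np.clip(o*1.3,0,255).astype(np.uint8))
E
```

```text
[500.83598136 -37.85416128 238.37192032] [-1.46634337e+00 -2.77752957e+00  6.54227223e-04] 24.97404456138611 [-0.12 -0.09  1.92 -0.    1.31 -0.72]
t 9.55 shift mm [ -0.    1.5 121.4] rot [-0.001 -0.    -0.006] F [ 0.3  0.3 -4.2] w 48.7
```

View pics/st1.png

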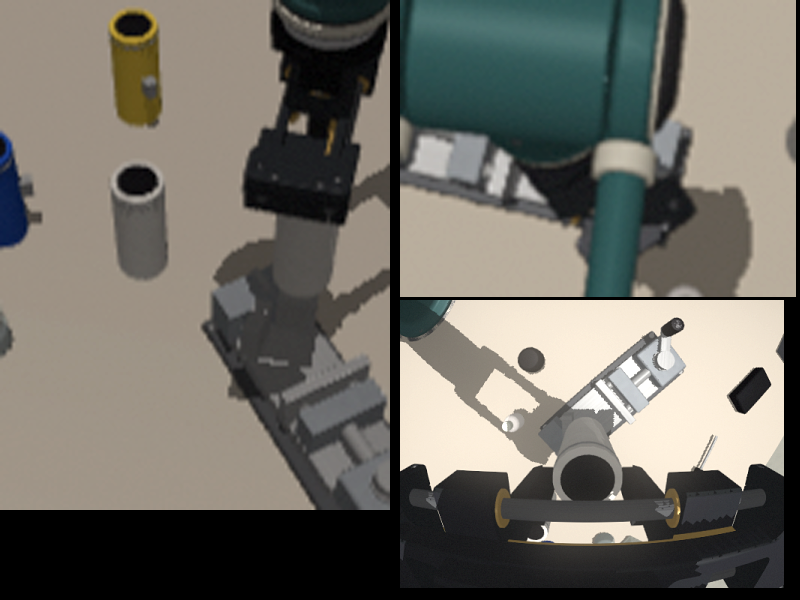

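The held tube is upright over the V. In the composite, the wrist view has its rim at (586,479), and the bed ahead is clear. I'll check the tube's offset in the tool frame before lowering.

```bash
python3 - <<'E'
from h import *
st=arm.observe(); R=Ro.from_rotvec(st["ee_rot"]).as_matrix(); p=np.array(st["position"])
f=lambda x,y:R.T@(onz("wrist",(x-400)/.75,(y-300)/.75,p[2]+41,st)-p)
for q in[(554,479),(620,479),(587,458),(587,503)]: print(f(*q).round(1))
u=np.array([np.cos(np.radians(75.9)),np.sin(np.radians(75.9)),0]); print("vise x in tool",(R.T@u).round(3))
goto(np.array([502,-37.5,116])+8*u,np.radians(34.4))
E
```

```text
[  0.3 -24.3 -41. ]
[  0.3  22.1 -41. ]
[ 16.1  -1.1 -41. ]
[-19.1  -1.1 -41. ]
vise x in tool [ 0.664  0.748 -0.   ]
t 9.7 shift mm [  5.    7.  122.5] rot [-0.    -0.    -0.002] F [-0.   0.8 -3. ] w 48.9
```

Emit:
carry_out --targets '[{"ax":0,"ay":0,"az":0,"tx":0.005,"ty":0.007,"tz":0.02,"grip":0.046},{"ax":0,"ay":0,"az":0,"tx":0,"ty":0,"tz":0.035,"grip":0.046},{"ax":0,"ay":0,"az":0,"tx":0,"ty":0,"tz":0.035,"grip":0.046},{"ax":0,"ay":0,"az":0,"tx":0,"ty":0,"tz":0.025,"grip":0.046},{"ax":0,"ay":0,"az":0,"tx":0,"ty":0,"tz":0,"grip":0.046}]'

```text
time: 10.32
position: [501.9, -29.5, 121.3]
ee_rot: [-1.464, -2.774, 0.003]
contact_force: [-0.2, 0.8, -3.1]
width: 49.0
grasp_force: 25.0
```

Emit:
carry_out --targets '[{"ax":0,"ay":0,"az":0,"tx":0,"ty":0,"tz":0.003,"grip":0.046},{"ax":0,"ay":0,"az":0,"tx":0,"ty":0,"tz":0.003,"grip":0.046},{"ax":0,"ay":0,"az":0,"tx":0,"ty":0,"tz":0,"grip":0.046}]'

```text
time: 10.7
position: [504.8, -29.8, 118.5]
ee_rot: [1.464, 2.778, 0.001]
contact_force: [-0.2, -0.2, -4.1]
width: 48.9
grasp_force: 25.0
```

Emit:
carry_out --targets '[{"ax":0,"ay":0,"az":0,"tx":-0.0013,"ty":-0.0015,"tz":0.001,"grip":0.046},{"ax":0,"ay":0,"az":0,"tx":-0.0013,"ty":-0.0015,"tz":0.001,"grip":0.046},{"ax":0,"ay":0,"az":0,"tx":0,"ty":0,"tz":0,"grip":0.046},{"ax":0,"ay":0,"az":0,"tx":0,"ty":0,"tz":0,"grip":0.046}]'

```text
time: 11.2
position: [503.2, -33.6, 115.7]
ee_rot: [-1.465, -2.779, -0.0]
contact_force: [-1.3, 0.9, -3.7]
width: 48.7
grasp_force: 25.0
```

Emit:
carry_out --targets '[{"ax":0,"ay":0,"az":0,"tx":-0.0007,"ty":-0.0008,"tz":0,"grip":0.046},{"ax":0,"ay":0,"az":0,"tx":-0.0006,"ty":-0.0007,"tz":0,"grip":0.046},{"ax":0,"ay":0,"az":0,"tx":0,"ty":0,"tz":0,"grip":0.046},{"ax":0,"ay":0,"az":0,"tx":0,"ty":0,"tz":0,"grip":0.046}]'

```text
time: 11.7
position: [503.0, -35.4, 115.8]
ee_rot: [1.464, 2.779, 0.001]
contact_force: [0.6, 0.4, -3.9]
width: 48.8
grasp_force: 25.0
```

Emit:
carry_out --targets '[{"ax":0,"ay":0,"az":0,"tx":-0.0007,"ty":-0.0008,"tz":0,"grip":0.046},{"ax":0,"ay":0,"az":0,"tx":0,"ty":0,"tz":0,"grip":0.046},{"ax":0,"ay":0,"az":0,"tx":0,"ty":0,"tz":0,"grip":0.046}]'

```text
time: 12.08
position: [502.9, -36.4, 115.9]
ee_rot: [1.464, 2.779, 0.001]
contact_force: [1.7, 1.7, -4.7]
width: 48.8
grasp_force: 24.9
```

Emit:
carry_out --targets '[{"ax":0,"ay":0,"az":0,"tx":-0.0007,"ty":-0.0008,"tz":0,"grip":0.046},{"ax":0,"ay":0,"az":0,"tx":0,"ty":0,"tz":0,"grip":0.046},{"ax":0,"ay":0,"az":0,"tx":0,"ty":0,"tz":0,"grip":0.046}]'

```text
time: 12.45
position: [502.9, -37.3, 116.0]
ee_rot: [1.464, 2.778, 0.002]
contact_force: [3.4, 3.4, -4.3]
width: 48.8
grasp_force: 24.9
```

Emit:
carry_out --targets '[{"ax":0,"ay":0,"az":0,"tx":-0.0007,"ty":-0.0008,"tz":0,"grip":0.046},{"ax":0,"ay":0,"az":0,"tx":0,"ty":0,"tz":0,"grip":0.046},{"ax":0,"ay":0,"az":0,"tx":0,"ty":0,"tz":0,"grip":0.046}]'

```text
time: 12.82
position: [503.0, -38.2, 116.1]
ee_rot: [1.464, 2.778, 0.003]
contact_force: [4.7, 3.7, -4.2]
width: 48.8
grasp_force: 24.9
```

Emit:
carry_out --targets '[{"ax":0,"ay":0,"az":0,"tx":0.0007,"ty":0.0008,"tz":0,"grip":0.046},{"ax":0,"ay":0,"az":0,"tx":-0.0015,"ty":0.0013,"tz":0,"grip":0.046},{"ax":0,"ay":0,"az":0,"tx":0,"ty":0,"tz":0,"grip":0.046},{"ax":0,"ay":0,"az":0,"tx":0,"ty":0,"tz":0,"grip":0.046}]'

```text
time: 13.32
position: [504.1, -38.2, 115.8]
ee_rot: [-1.464, -2.779, 0.0]
contact_force: [3.1, 2.3, -2.6]
width: 48.7
grasp_force: 24.9
```

Emit:
carry_out --targets '[{"ax":0,"ay":0,"az":0,"tx":-0.0007,"ty":-0.0008,"tz":0,"grip":0.046},{"ax":0,"ay":0,"az":0,"tx":0,"ty":0,"tz":0,"grip":0.046},{"ax":0,"ay":0,"az":0,"tx":0,"ty":0,"tz":0,"grip":0.046}]'

```text
time: 13.7
position: [504.2, -39.0, 115.9]
ee_rot: [1.464, 2.779, 0.001]
contact_force: [4.6, 2.5, -2.8]
width: 48.5
grasp_force: 24.9
```

Emit:
carry_out --targets '[{"ax":0,"ay":0,"az":0,"tx":-0.0015,"ty":0.0013,"tz":0,"grip":0.046},{"ax":0,"ay":0,"az":0,"tx":0,"ty":0,"tz":0,"grip":0.046},{"ax":0,"ay":0,"az":0,"tx":0,"ty":0,"tz":0,"grip":0.046}]'

```text
time: 14.08
position: [505.5, -39.7, 115.6]
ee_rot: [-1.464, -2.779, 0.001]
contact_force: [1.3, 1.6, -2.1]
width: 48.7
grasp_force: 24.9
```

Emit:
carry_out --targets '[{"ax":0,"ay":0,"az":0,"tx":-0.0015,"ty":0.0013,"tz":0,"grip":0.046},{"ax":0,"ay":0,"az":0,"tx":0,"ty":0,"tz":0,"grip":0.046},{"ax":0,"ay":0,"az":0,"tx":0,"ty":0,"tz":0,"grip":0.046}]'

```text
time: 14.45
position: [506.8, -40.3, 115.1]
ee_rot: [-1.463, -2.778, 0.002]
contact_force: [0.2, 0.7, -4.5]
width: 48.8
grasp_force: 25.0
```

Emit:
carry_out --targets '[{"ax":0,"ay":0,"az":0,"tx":-0.0007,"ty":-0.0008,"tz":0,"grip":0.046},{"ax":0,"ay":0,"az":0,"tx":0,"ty":0,"tz":0,"grip":0.046},{"ax":0,"ay":0,"az":0,"tx":0,"ty":0,"tz":0,"grip":0.046}]'

```text
time: 14.82
position: [507.1, -41.1, 115.5]
ee_rot: [-1.464, -2.779, 0.001]
contact_force: [-0.3, 1.0, -4.7]
width: 48.9
grasp_force: 25.0
```

Emit:
carry_out --targets '[{"ax":0,"ay":0,"az":0,"tx":-0.0007,"ty":-0.0008,"tz":0,"grip":0.046},{"ax":0,"ay":0,"az":0,"tx":0,"ty":0,"tz":0,"grip":0.046},{"ax":0,"ay":0,"az":0,"tx":0,"ty":0,"tz":0,"grip":0.046}]'

```text
time: 15.2
position: [507.3, -42.1, 115.8]
ee_rot: [1.464, 2.779, 0.0]
contact_force: [0.1, 1.7, -5.1]
width: 48.9
grasp_force: 24.9
```

```bash
python3 - <<'E'
from h import *
f=[]
for i in range(4): camera("scene"); f.append(arm.observe()["contact_force"])
print(np.mean(f,0).round(2)); goto([502,-37.5,114],np.radians(34.4))
E
```

```text
[ 0.58  2.18 -4.69]
t 15.4 shift mm [ 6.8 -1.8  1.7] rot [0.    0.    0.001] F [ 0.5  1.9 -4.7] w 48.9
```

Emit:
carry_out --targets '[{"ax":0,"ay":0,"az":0,"tx":0,"ty":0,"tz":0.001,"grip":0.046},{"ax":0,"ay":0,"az":0,"tx":0,"ty":0,"tz":0.001,"grip":0.046},{"ax":0,"ay":0,"az":0,"tx":0,"ty":0,"tz":0,"grip":0.046},{"ax":0,"ay":0,"az":0,"tx":0,"ty":0,"tz":0,"grip":0.046}]'

```text
time: 15.9
position: [507.8, -42.2, 114.9]
ee_rot: [1.464, 2.778, 0.001]
contact_force: [-1.7, 2.8, 5.2]
width: 48.6
grasp_force: 25.0
```

Emit:
carry_out --targets '[{"ax":0,"ay":0,"az":0,"tx":0,"ty":0,"tz":0.001,"grip":0.046},{"ax":0,"ay":0,"az":0,"tx":0,"ty":0,"tz":0.0005,"grip":0.046},{"ax":0,"ay":0,"az":0,"tx":0,"ty":0,"tz":0,"grip":0.046},{"ax":0,"ay":0,"az":0,"tx":0,"ty":0,"tz":0,"grip":0.046}]'

```text
time: 16.4
position: [508.2, -42.3, 114.8]
ee_rot: [1.463, 2.778, 0.001]
contact_force: [-3.7, 2.8, 12.7]
width: 48.7
grasp_force: 25.1
```

Emit:
carry_out --targets '[{"ax":0,"ay":0,"az":0,"tx":0,"ty":0,"tz":-0.001,"grip":0.046},{"ax":0,"ay":0,"az":0,"tx":0,"ty":0,"tz":0,"grip":0.055},{"ax":0,"ay":0,"az":0,"tx":0,"ty":0,"tz":0,"grip":0.075},{"ax":0,"ay":0,"az":0,"tx":0,"ty":0,"tz":0,"grip":0.088},{"ax":0,"ay":0,"az":0,"tx":0,"ty":0,"tz":0,"grip":0.088}]'

```text
time: 17.02
position: [507.1, -42.3, 112.9]
ee_rot: [-1.464, -2.779, 0.001]
contact_force: [0.4, 0.1, -0.2]
width: 83.2
grasp_force: 0.0
```

Emit:
carry_out --targets '[{"ax":0,"ay":0,"az":0,"tx":0,"ty":0,"tz":-0.02,"grip":0.088},{"ax":0,"ay":0,"az":0,"tx":0,"ty":0,"tz":-0.05,"grip":0.088},{"ax":0,"ay":0,"az":0,"tx":0,"ty":0,"tz":-0.06,"grip":0.088},{"ax":0,"ay":0,"az":0,"tx":-0.06,"ty":0,"tz":0,"grip":0.088},{"ax":0,"ay":0,"az":0,"tx":0,"ty":0,"tz":0,"grip":0.088}]'

```text
time: 17.65
position: [543.0, -94.1, 244.0]
ee_rot: [1.467, 2.775, -0.0]
contact_force: [-1.1, 0.1, -0.8]
width: 88.2
grasp_force: 0.0
```

```bash
python3 - <<'E'
from h import *
import json
st=arm.observe(); im=camera("wrist"); cv2.imwrite("pics/w4.png",im); s=camera("scene"); cv2.imwrite("pics/s4.png",s)
json.dump({k:np.array(st[k]).tolist() for k in("position","ee_rot")},open("w4.json","w"))
o=np.zeros((600,800,3),np.uint8); o[:384,:512]=im; b=cv2.resize(s[165:265,260:355],None,fx=3,fy=3,interpolation=cv2.INTER_CUBIC); o[:300,515:]=b[:, :285]
c=cv2.resize(im[100:292,180:372],None,fx=1,fy=1); 
cv2.imwrite("pics/w4v.png",np.clip(o*1.3,0,255).astype(np.uint8)); print(st["position"],st["time"])
E
```

```text
[542.98821266 -94.13432552 244.04531935] 17.65
```

View pics/w4v.png

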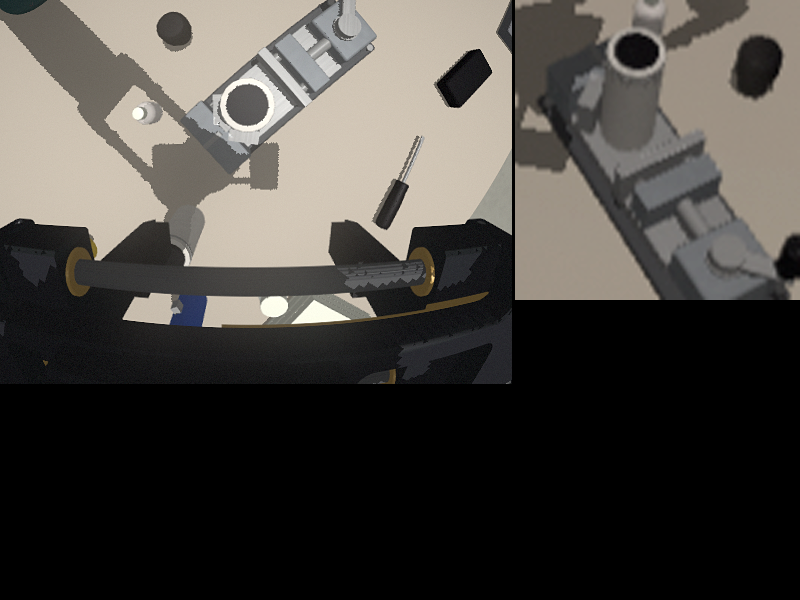

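The tube stands upright in the V, with its rim at w4 (247,104). I'll turn the gripper square to the vise and look at the crank.

Emit:
carry_out --targets '[{"ax":0,"ay":0,"az":0.17,"tx":0,"ty":0,"tz":-0.006,"grip":0.088},{"ax":0,"ay":0,"az":0.17,"tx":0,"ty":0,"tz":-0.006,"grip":0.088},{"ax":0,"ay":0,"az":0.17,"tx":0,"ty":0,"tz":-0.006,"grip":0.088},{"ax":0,"ay":0,"az":0.17,"tx":0,"ty":0,"tz":-0.006,"grip":0.088},{"ax":0,"ay":0,"az":0.17,"tx":0,"ty":0,"tz":0,"grip":0.088}]'

```text
time: 18.38
position: [540.3, -90.5, 266.8]
ee_rot: [-2.484, -1.922, 0.001]
contact_force: [-0.1, 0.5, 0.3]
width: 87.9
grasp_force: 0.0
```

Emit:
carry_out --targets '[{"ax":0,"ay":0,"az":0,"tx":0.041,"ty":-0.029,"tz":0,"grip":0.088},{"ax":0,"ay":0,"az":0,"tx":0.041,"ty":-0.03,"tz":0,"grip":0.088},{"ax":0,"ay":0,"az":0,"tx":0,"ty":0,"tz":0,"grip":0.088},{"ax":0,"ay":0,"az":0,"tx":0,"ty":0,"tz":0,"grip":0.088}]'

```text
time: 18.88
position: [503.5, 2.8, 266.7]
ee_rot: [-2.479, -1.93, 0.001]
contact_force: [0.1, -0.7, -0.5]
width: 88.0
grasp_force: 0.0
```

```bash
python3 - <<'E'
from h import *
import json
st=arm.observe(); im=camera("wrist"); cv2.imwrite("pics/w5.png",im)
json.dump({k:np.array(st[k]).tolist() for k in("position","ee_rot")},open("w5.json","w")); print(st["position"],st["ee_rot"],st["time"])
w4=cv2.imread("pics/w4.png"); s4=json.load(open("w4.json"))
g=cv2.cvtColor(w4,cv2.COLOR_BGR2GRAY); k=(g>185).astype(np.uint8); m=np.zeros_like(k); m[70:140,212:282]=1
cn=max(cv2.findContours(k*m,cv2.RETR_EXTERNAL,cv2.CHAIN_APPROX_NONE)[0],key=len); print(cv2.fitEllipse(cn)); 
d=((g<70)*m).astype(np.uint8); cd=max(cv2.findContours(d,cv2.RETR_EXTERNAL,cv2.CHAIN_APPROX_NONE)[0],key=cv2.contourArea); e=cv2.fitEllipse(cd); print("bore",e,onz("wrist",*e[0],155,s4))
o=np.zeros((600,800,3),np.uint8); a=cv2.resize(w4[85:160,195:275],None,fx=5,fy=5,interpolation=cv2.INTER_CUBIC); o[:375,:400]=a
o[:384,400:]=im[:,56:456]; b=cv2.resize(cv2.imread("pics/s4.png")[165:220,255:325],None,fx=4,fy=4,interpolation=cv2.INTER_CUBIC); o[378:598,:280]=b
cv2.imwrite("pics/w5v.png",np.clip(o*1.3,0,255).astype(np.uint8))
E
```

```text
[503.52301766   2.75972936 266.72830689] [-2.47858876e+00 -1.93028320e+00  1.23521154e-03] 18.875
((247.03460693359375, 104.41978454589844), (51.471134185791016, 52.23258590698242), 84.18950653076172)
bore ((245.4399871826172, 105.03895568847656), (35.867427825927734, 39.1326904296875), 44.28168487548828) [500.35713217 -37.93066522 155.        ]
```

View pics/w5v.png

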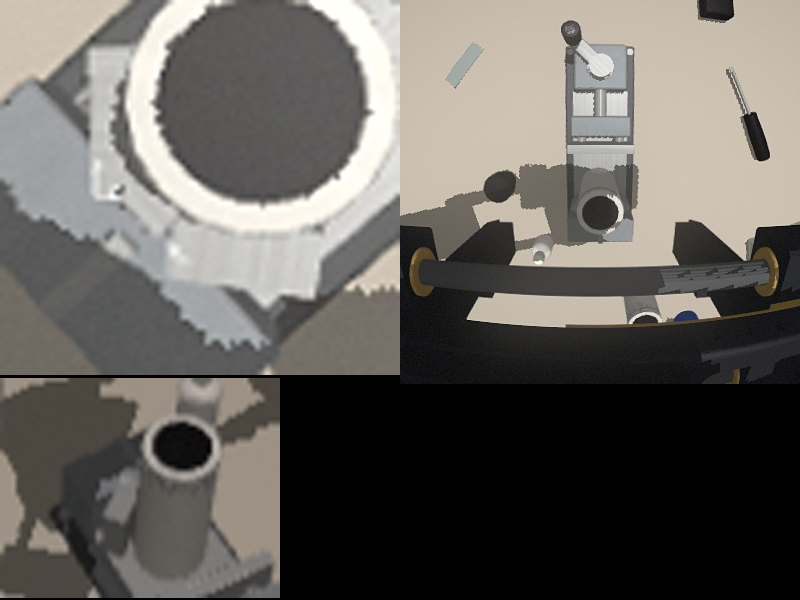

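The left crop shows the lug at about (145,215), pointing down-left to the ridge at (120,245), so its heading is right. In the right-hand wrist view the handle top is at (570,28), which is w5 (226,28), and the hub is at (600,65), which is w5 (256,65).

```bash
python3 - <<'E'
from h import *
import json
s=json.load(open("w5.json")); im=cv2.imread("pics/w5.png"); g=cv2.cvtColor(im,cv2.COLOR_BGR2GRAY); d=np.zeros_like(g); d[5:60,205:250]=(g[5:60,205:250]<75)
q=np.argwhere(d); print(len(q),q.min(0),q.max(0),q.mean(0))
gs=g[14:52:2,212:246:2]; print(gs)
an=75.9; u=np.array([np.cos(np.radians(an)),np.sin(np.radians(an))])
H=onz("wrist",226,28,118,s)[:2]; hub=onz("wrist",256,65,76,s)[:2]; d0=((g<60)[170:240,230:290]).astype(np.uint8)
cd=max(cv2.findContours(d0,cv2.RETR_EXTERNAL,cv2.CHAIN_APPROX_NONE)[0],key=cv2.contourArea); e=cv2.fitEllipse(cd); T=onz("wrist",230+e[0][0],170+e[0][1],155,s)[:2]
print("H",H,"hub",hub,"tube",T,e,"dist",np.hypot(*(H-hub)),"tube+165u",T+165*u, "hub-tube",hub-T,np.hypot(*(hub-T)))
E
```

```text
394 [ 21 217] [ 59 240] [ 37.78172589 227.29187817]
[[148 148 146 146 147 146 146 148 147 148 147 147 147 150 147 147 146]
 [148 146 148 148 147 146 148 147 147 146 147 146 146 147 145 147 146]
 [146 147 147 146 148 148 149 146 148 146 148 148 147 147 146 147 145]
 [148 146 147 147 147 152 110 103  98 154 150 148 147 148 147 146 147]
 [147 147 146 150 122  53  59  62  62  58  75 151 147 148 147 150 147]
 [147 146 150 119  56  59  73  70  77  66  66  58 151 149 147 148 148]
 [147 148 153  53  60  96  72  81  70  66  70  63 133 149 147 148 147]
 [146 148 155  58  59 117  85 109  94  76  72  71  97 149 148 148 146]
 [146 149 156  58  59  89  79  70 112 119  75  72  82 149 149 147 148]
 [149 148 146  50  64  63 108  94 129  81  75  52  64 150 148 150 149]
 [148 149 149  71  60  66  67  67  69  73  65  50  43 153 148 148 149]
 [149 149 147 134  44  50  64  61  64  52  52  50  45 143 147 147 148]
 [149 149 149 151  55  49  53  50  49  48  51  49  45 127 150 149 149]
 [146 148 147 147 146  47  51  51  51  48  49  49  54 170 124 148 149]
 [148 149 148 149 150  59  50  49  51  51  50  46 149 165 162 121 150]
 [147 149 149 148 149 153  80  49  51  50  55  74 154 160 164 168 126]
 [148 150 149 147 149 130  94  76  75  81  82 129 169 162 161 165 165]
 [147 149 148 150 152  66  60  70  66  75  93 157 164 168 165 162 164]
 [148 149 149 148 153  71  87  86  86  68 115 161 158 165 169 165 163]]
H [517.52511572 164.85243233] hub [541.41544674 120.44889469] tube [500.03388102 -37.23127152] ((25.597248077392578, 42.458621978759766), (32.95267868041992, 35.2141227722168), 87.00946044921875) dist 50.422436189954205 tube+165u [540.23035797 122.797611  ] hub-tube [ 41.38156571 157.68016621] 163.0198417261993
```

Emit:
carry_out --targets '[{"ax":0,"ay":0,"az":0,"tx":0.053,"ty":-0.009,"tz":0,"grip":0.06},{"ax":0,"ay":0,"az":0,"tx":0.053,"ty":-0.009,"tz":0,"grip":0.06},{"ax":0,"ay":0,"az":0,"tx":0.053,"ty":-0.009,"tz":0.02,"grip":0.06},{"ax":0,"ay":0,"az":0,"tx":0,"ty":0,"tz":0.05,"grip":0.06},{"ax":0,"ay":0,"az":0,"tx":0,"ty":0,"tz":0,"grip":0.06}]'

```text
time: 19.55
position: [513.9, 161.9, 192.4]
ee_rot: [-2.477, -1.926, 0.015]
contact_force: [-0.1, -0.0, -0.4]
width: 60.2
grasp_force: 0.0
```

Emit:
carry_out --targets '[{"ax":0,"ay":0,"az":0,"tx":0,"ty":0,"tz":0,"grip":0.06}]'

```text
time: 19.68
position: [518.0, 162.2, 198.2]
ee_rot: [2.481, 1.926, 0.0]
contact_force: [0.1, 0.7, -0.0]
width: 59.7
grasp_force: 0.0
```

```bash
python3 - <<'E'
from h import *
goto([516.3,163.5,82],np.radians(-14.1)); st=arm.observe(); print(st["position"],st["joint_pos"].round(2))
E
```

```text
t 19.675 shift mm [  0.8  -2.  116.2] rot [ 0.    -0.    -0.004] F [ 0.1  0.7 -0. ] w 59.7
[517.97402391 162.24046828 198.17335075] [ 0.26  0.02  1.89 -0.    1.23  0.51]
```

Emit:
carry_out --targets '[{"ax":0,"ay":0,"az":0,"tx":0.001,"ty":-0.002,"tz":0.04,"grip":0.06},{"ax":0,"ay":0,"az":0,"tx":0,"ty":0,"tz":0.035,"grip":0.06},{"ax":0,"ay":0,"az":0,"tx":0,"ty":0,"tz":0.025,"grip":0.06},{"ax":0,"ay":0,"az":0,"tx":0,"ty":0,"tz":0.014,"grip":0.06},{"ax":0,"ay":0,"az":0,"tx":0,"ty":0,"tz":0,"grip":0.06}]'

```text
time: 20.3
position: [516.2, 164.1, 83.9]
ee_rot: [2.481, 1.927, 0.001]
contact_force: [-0.1, -0.3, 0.1]
width: 60.0
grasp_force: 0.0
```

Emit:
carry_out --targets '[{"ax":0,"ay":0,"az":0,"tx":0,"ty":0,"tz":0,"grip":0.02},{"ax":0,"ay":0,"az":0,"tx":0,"ty":0,"tz":0,"grip":0.02},{"ax":0,"ay":0,"az":0,"tx":0,"ty":0,"tz":0,"grip":0.02},{"ax":0,"ay":0,"az":0,"tx":0,"ty":0,"tz":0,"grip":0.02},{"ax":0,"ay":0,"az":0,"tx":0,"ty":0,"tz":0,"grip":0.02}]' --force 12

```text
time: 20.92
position: [515.5, 164.6, 83.3]
ee_rot: [2.48, 1.928, 0.0]
contact_force: [0.2, 0.0, -1.0]
width: 20.1
grasp_force: 0.0
```

Emit:
carry_out --targets '[{"ax":0,"ay":0,"az":0,"tx":0,"ty":0,"tz":0,"grip":0.014},{"ax":0,"ay":0,"az":0,"tx":0,"ty":0,"tz":0,"grip":0.014},{"ax":0,"ay":0,"az":0,"tx":0,"ty":0,"tz":0,"grip":0.014}]' --force 12

```text
time: 21.3
position: [515.4, 164.6, 83.1]
ee_rot: [-2.48, -1.928, 0.0]
contact_force: [0.4, -1.2, -0.1]
width: 14.3
grasp_force: 0.0
```

```bash
python3 - <<'E'
from h import *
import json
st=arm.observe(); print(st["position"],st["width"],st["grasp_force"])
s=camera("scene"); t=camera("top"); im=camera("wrist"); cv2.imwrite("pics/w6.png",im); cv2.imwrite("pics/s6.png",s); cv2.imwrite("pics/t6.png",t)
g=cv2.cvtColor(im,cv2.COLOR_BGR2GRAY)
print(g[200:300:4,190:310:5])
# predict where handle bottom/top lies in wrist px
m=camera_model("wrist"); T=np.linalg.inv(np.array(m["tool_from_camera"])); f=192/np.tan(np.radians(m["fov_y"]/2))
for z in(-35,-19,0):
    c=T@[0,0,z,1]; r=np.hypot(c[0],c[1]); th=np.arctan2(r,c[2]); print(z,m["cx"]+f*th*c[0]/r,m["cy"]+f*th*c[1]/r)
E
```

```text
[515.41303855 164.56985023  83.14641515] 14.27930938648979 0.0
[[ 92  95  95  94  92  93  90  91  92  59  41  40  40  34  38  44  66  67
   68  64  67  66  68  68]
 [ 93  92  94  91  92  93  92  92  91  58  35  37  36  36  36  36  66  67
   66  66  67  67  68  67]
 [ 92  93  92  92  91  90  89  93  90  58  33  34  34  33  32  31  79  70
   69  69  69  68  71  70]
 [ 91  90  90  91  91  92  92  92  90  56  32  31  34  33  33  32  78  76
   70  71 132 102 129 119]
 [ 91  91  91  90  90  90  90  90  90  58  28  31  32  30  31  25  42  77
   69  68 109 129 129 129]
 [ 90  91  91  91  89  88  71  90  90  47  31  32  28  30  27  27  24  77
   61  69  72 128 128 131]
 [ 90  89  90  88  61  31  33  28  28  29  29  27  27  26  29  30  31  27
   30  32 108 129 128 130]
 [ 90  87  89  88  31  32  32  30  30  28  29  26  23  27  25  28  28  26
   31  30  31 132 144  84]
 [ 32  32  94  74  28  31  24  29  26  28  25  26  24  23  24  25  27  29
   30  29  29  93  54  30]
 [ 32  28  72  30  31  31  28  25  24  26  21  20  25  22  22  22  23  27
   28  28  23  28  40  33]
 [ 30  28  36  29  28  29  
[... 910 characters left out ...]
4  44  45  43  42  42  42  43  65  41  39  40
   42  63  64  58  43 104]
 [ 21  63  43  46  44  44  46  40  44  43  43  43  44  45  44  44  40  44
   42  43  42  75  40 116]
 [ 19  65  46  47  45  43  46  45  48  44  44  45  47  45  44  45  44  45
   44  47  43  68  42 104]
 [ 18  60  43  44  45  46  45  45  46  45  43  44  43  46  45  45  44  46
   45  45  43  41  40 124]
 [ 20  65  44  41  44  44  44  47  43  48  43  43  44  42  44  44  42  43
   43  44  44  41  40 106]
 [ 23  66  64  28  26  31  33  37  38  66  45  42  50  49  50  53  35  32
   30  25  25  25  62  66]]
-35 249.34990230001273 234.32559751863573
-19 249.369078965384 223.46403716845776
0 249.38825119432846 212.72373054375817
```

```bash
python3 - <<'E'
from h import *
im=cv2.imread("pics/w6.png"); g=cv2.cvtColor(im,cv2.COLOR_BGR2GRAY)
print(g[130:226:4,215:290:4])
st=arm.observe(); R=Ro.from_rotvec(st["ee_rot"]).as_matrix(); p=np.array(st["position"])
for (u,v) in[(250,v) for v in(150,160,170,180,190,200)]: print(v,[(R.T@(onz("wrist",u,v,z,st)-p))[:2].round(1) for z in(118,73)])
E
```

```text
[[175 174 176 173 174 175 175 174 174 175 175 174 175 175 174 175 174 174
  174]
 [174 176 174 175 175 174 173 175 173 174 174 175 175 174 175 174 174 173
  174]
 [174 174 175 174 174 174 174 173 174 173 174 175 175 175 174 174 173 174
  176]
 [173 173 174 174 174 173 174 174 175 174 175 175 176 173 173 174 173 175
  173]
 [174 174 175 174 174 175 174 173 173 172 173 174 175 174 174 174 174 174
  175]
 [174 175 173 173 176 173 174 173 175 175 173 172 176 174 174 173 174 173
  173]
 [175 173 174 174 175 173 174 175 173 174 173 174 175 173 173 175 173 174
  173]
 [173 173 173 173 173 174 175 174 173 173 173 173 173 173 174 174 174 174
  175]
 [174 173 173 173 172 173 171 173 172 173 173 172 172 174 173 173 172 172
  175]
 [173 174 174 175 172 172 173 172 172 172 172 172 172 172 172 173 172 174
  172]
 [172 172 173 174 172 173 171 173 172 173 171 172 172 172 172 170 173 172
  174]
 [176 165  94  98  89 172 172 171 172 173 106 177 161 153 162  87 175 173
  172]
 [ 97  98  98  97  96 166 175 174 175 178  98  97  98  99  99  98 177 176
  173]
 [ 97  97  97  98  97  68  74  68  75  71  58  
[... 424 characters left out ...]
 68  66
   67]
 [ 92  92  91  91  91  58  36  33  34  37  35  37  34  30  70  67  67  66
   69]
 [ 92  91  91  90  90  58  36  34  32  32  32  31  31  32  77  70  72  71
   69]
 [ 90  89  90  90  90  59  31  31  28  32  31  33  31  30  80  77  68  69
   70]
 [ 90  91  88  89  90  54  30  30  30  34  33  32  26  29  79  77  76  70
   69]
 [ 54  28  77  77  76  40  28  30  29  26  26  28  30  26  38  65  29  36
   63]]
150 [array([45.7,  0.3]), array([39.7,  0.4])]
160 [array([40.6,  0.3]), array([33.1,  0.4])]
170 [array([35.4,  0.3]), array([26.4,  0.4])]
180 [array([30.2,  0.3]), array([19.5,  0.4])]
190 [array([24.9,  0.3]), array([12.6,  0.4])]
200 [array([19.5,  0.3]), array([5.6, 0.4])]
```

Emit:
carry_out --targets '[{"ax":0,"ay":0,"az":0,"tx":0,"ty":0,"tz":-0.04,"grip":0.06},{"ax":0,"ay":0,"az":0,"tx":0,"ty":0,"tz":-0.04,"grip":0.06},{"ax":0,"ay":0,"az":0,"tx":0,"ty":0,"tz":-0.045,"grip":0.06},{"ax":0,"ay":0,"az":0,"tx":-0.05,"ty":0,"tz":0,"grip":0.06},{"ax":0,"ay":0,"az":0,"tx":-0.05,"ty":0,"tz":0,"grip":0.06}]'

```text
time: 22.08
position: [491.2, 67.1, 209.3]
ee_rot: [2.477, 1.93, 0.003]
contact_force: [0.7, -1.0, 0.8]
width: 59.5
grasp_force: 0.0
```

Emit:
carry_out --targets '[{"ax":0,"ay":0,"az":0,"tx":0,"ty":0,"tz":0,"grip":0.06},{"ax":0,"ay":0,"az":0,"tx":0,"ty":0,"tz":0,"grip":0.06}]'

```text
time: 22.32
position: [491.0, 67.8, 208.3]
ee_rot: [-2.481, -1.927, -0.001]
contact_force: [0.3, -0.2, 0.3]
width: 60.1
grasp_force: 0.0
```

```bash
python3 - <<'E'
from h import *
st=arm.observe(); im=camera("wrist"); cv2.imwrite("pics/w7.png",im); print(st["position"])
m=camera_model("wrist"); f=192/np.tan(np.radians(m["fov_y"]/2)); R=Ro.from_rotvec(st["ee_rot"]).as_matrix(); T=np.linalg.inv(np.array(m["tool_from_camera"]))
def pw(X):
    c=T@np.r_[R.T@(np.array(X)-st["position"]),1]; r=np.hypot(c[0],c[1]); th=np.arctan2(r,c[2]); return np.round([m["cx"]+f*th*c[0]/r,m["cy"]+f*th*c[1]/r],0)
print("exp handle top",pw([516.3,163.5,118]),"bottom",pw([516.3,163.5,73]),"axis",pw([541,122,75]))
g=cv2.cvtColor(im,cv2.COLOR_BGR2GRAY); print(np.array2string(g[20:210:5,170:300:5],max_line_width=200))
t=camera("top"); cv2.imwrite("pics/t7.png",t); gt=cv2.cvtColor(t,cv2.COLOR_BGR2GRAY); print(np.array2string(gt[205:235:2,140:182:2],max_line_width=200)); s=camera("scene"); cv2.imwrite("pics/s7.png",s)
gs=cv2.cvtColor(s,cv2.COLOR_BGR2GRAY); print(np.array2string(gs[236:266:2,330:372:2],max_line_width=200)); print("scene exp top",proj("scene",[516.3,163.5,118]))
E
```

```text
[490.96336597  67.81729255 208.3240073 ]
exp handle top [250.  75.] bottom [250.  80.] axis [283. 112.]
[[158 157 158 159 158 157 158 160 158 158 156 158 158 158 158 161 157 157 158 157 158 158 158 158 159 157]
 [157 161 158 160 158 157 158 158 158 159 158 159 158 158 160 158 159 158 159 158 160 160 160 160 159 160]
 [158 159 159 160 157 159 159 159 158 159 160 159 158 159 159 159 159 159 160 161 158 160 160 157 159 159]
 [158 160 159 158 160 160 160 159 159 159 159 159 159 158 159 160 160 159 158 158 159 160 159 160 160 159]
 [159 158 160 158 160 160 159 159 159 159 160 159 160 159 160 159 160 160 160 158 160 159 159 158 160 159]
 [158 159 159 160 158 160 159 160 160 161 160 160 160 159 160 159 161 161 161 160 159 160 161 159 160 159]
 [160 159 160 159 159 161 159 160 160 160 160 161 159 159 161 159 158 159 158 160 160 161 160 158 160 159]
 [159 161 159 161 161 160 160 160 160 160 160 160 161 161 162 159 160 160 161 161 159 160 161 161 161 162]
 [160 160 161 161 161 159 162 161 161 161 161 160 162 163 160 160 161 161 161 160 159 159 160 162 158 159]
 [162 161 160 160 160 161 161 160
[... 5060 characters left out ...]
120 120 120]
 [100 100  99  87 100 100 100 100  52   6   5  10   5   3 119 121 121 121 120 120 120]
 [ 61  69  55  85  98 101  99  99  77   7   3   8   7  62 121 121 121 121 121 121 121]
 [ 75  70  80  68  50  59  81  92 101  10   8   3   7 118 120 121 121 121 121 121 120]
 [ 84  90  88  89  88  86  83  47  50  50  41  48  94 121 121 121 121 121 120 121 121]
 [ 90  89  88  88  86  69  48  41  43  47  92 102 120 120 121 121 122 121 122 121 121]
 [ 89  89  87  71  50  46  47  41  29  44  46 119 120 121 121 122 122 121 122 121 121]
 [ 88  75  50  47  47  46  47  40  23  34  39 119 121 122 121 121 121 121 121 121 121]]
scene exp top (np.float64(353.93683801744845), np.float64(245.2503516825534))
```

```bash
python3 - <<'E'
from h import *
import json
s5=json.load(open("w5.json")); st=arm.observe()
for n,s,lo,hi in(("w5",s5,(10,40),(212,246)),("w7",st,(55,85),(232,270))):
    im=cv2.imread(f"pics/{n}.png"); g=cv2.cvtColor(im,cv2.COLOR_BGR2GRAY); k=g[lo[0]:hi[0] if 0 else lo[1]+25,hi[0]:hi[1]]; print(n); print(np.array2string(k[::2,::2],max_line_width=200))
for n in("s0" ,"s4","s7"):
    im=cv2.imread("pics/scene0.png" if n=="s0" else f"pics/{n}.png"); g=cv2.cvtColor(im,cv2.COLOR_BGR2GRAY); k=(g[236:270,335:372]<22).astype(np.uint8)
    q=np.argwhere(k); print(n,q.min(0)+[236,335],q.max(0)+[236,335],q.mean(0)+[236,335],len(q))
q=(g[60:85,0:1]); E=None
for X in([516.3,163.5,118],[516.3,163.5,96]): print(proj("scene",X))
print(onz("wrist",227,28.5,118,s5),onz("wrist",251,73,118,st),onz("scene",354.5,247,118))
E
```

```text
w5
[[147 145 147 147 146 147 145 145 147 147 147 147 146 147 146 148 146]
 [145 145 147 149 144 148 149 145 149 147 145 147 146 147 146 145 146]
 [148 148 146 146 147 146 146 148 147 148 147 147 147 150 147 147 146]
 [148 146 148 148 147 146 148 147 147 146 147 146 146 147 145 147 146]
 [146 147 147 146 148 148 149 146 148 146 148 148 147 147 146 147 145]
 [148 146 147 147 147 152 110 103  98 154 150 148 147 148 147 146 147]
 [147 147 146 150 122  53  59  62  62  58  75 151 147 148 147 150 147]
 [147 146 150 119  56  59  73  70  77  66  66  58 151 149 147 148 148]
 [147 148 153  53  60  96  72  81  70  66  70  63 133 149 147 148 147]
 [146 148 155  58  59 117  85 109  94  76  72  71  97 149 148 148 146]
 [146 149 156  58  59  89  79  70 112 119  75  72  82 149 149 147 148]
 [149 148 146  50  64  63 108  94 129  81  75  52  64 150 148 150 149]
 [148 149 149  71  60  66  67  67  69  73  65  50  43 153 148 148 149]
 [149 149 147 134  44  50  64  61  64  52  52  50  45 143 147 147 148]
 [149 149 149 151  55  49  53  50  49  48  51  49  45 127 150 149 149]
 [146 148 147 147 146  47  51  5
[... 2822 characters left out ...]
61  90  60 111 136 138 140  81  74 124 170 167]
 [161 161 162 149  78  97  98  97  97  60 110 134 137 138 138 131  75 123 172]
 [161 161 161 148  77  98  95  96  68  62 111 132 137 136 138 140 132  75 130]
 [161 162 161 127  81  96  96  93  79  60 109 133 135 135 138 136 132  93  75]]
s0 [244 346] [264 358] [250.92105263 352.21929825] 114
s4 [244 346] [264 358] [250.9        352.30909091] 110
s7 [244 347] [257 358] [250.69811321 352.32075472] 106
(np.float64(353.93683801744845), np.float64(245.2503516825534))
(np.float64(352.2402854706903), np.float64(249.2735762543738))
[518.45073864 163.96327097 118.        ] [516.93732099 165.53789014 118.        ] [518.78011899 167.35851608 118.        ]
```

Emit:
carry_out --targets '[{"ax":0,"ay":0,"az":0,"tx":0.05,"ty":0.001,"tz":0,"grip":0.06},{"ax":0,"ay":0,"az":0,"tx":0.05,"ty":0.001,"tz":0,"grip":0.06},{"ax":0,"ay":0,"az":0,"tx":0,"ty":0,"tz":0.04,"grip":0.06},{"ax":0,"ay":0,"az":0,"tx":0,"ty":0,"tz":0.04,"grip":0.06},{"ax":0,"ay":0,"az":0,"tx":0,"ty":0,"tz":0.02,"grip":0.06}]'

```text
time: 23.1
position: [515.6, 165.1, 105.2]
ee_rot: [-2.477, -1.93, 0.006]
contact_force: [0.6, 0.3, -0.3]
width: 59.7
grasp_force: 0.0
```

Emit:
carry_out --targets '[{"ax":0,"ay":0,"az":0,"tx":0,"ty":0,"tz":0.02,"grip":0.06},{"ax":0,"ay":0,"az":0,"tx":0,"ty":0,"tz":0.006,"grip":0.06},{"ax":0,"ay":0,"az":0,"tx":0,"ty":0,"tz":0,"grip":0.06}]'

```text
time: 23.48
position: [517.2, 164.6, 82.0]
ee_rot: [-2.479, -1.929, 0.001]
contact_force: [-0.1, -0.6, -0.0]
width: 59.9
grasp_force: 0.0
```

```bash
python3 - <<'E'
from h import *
st=arm.observe(); print(st["position"]); im=camera("wrist"); cv2.imwrite("pics/w8.png",im); g=cv2.cvtColor(im,cv2.COLOR_BGR2GRAY)
print(np.array2string(g[170:300:4,160:340:6],max_line_width=220))
E
```

```text
[517.21841346 164.64000836  81.95833784]
[[168 168 167 168 166 166 169 166 167 168 168 166 167 168 168 167 167 169 166 167 169 166 165 168 167 168 168 166 168 169]
 [167 167 168 152 170 170 105 163 164 147 159  94 160 167 167 166 167 166 166 167 158 171  85 162 168 167 167  87  99 168]
 [ 96 168  95  95  96  95  95  94  93  92  94  93  94 166 169 166 168 169 168 167  94  94  97  95 171 118 167  94  96 112]
 [ 96 170  94  95  95  95  94  94  91  94  94  94  96  63  63  65  65  62  65  64  56  57  56  57  55  57  56  55  56  57]
 [ 94  95  95  96  94  93  93  91  90  92  95  94  85  57  56  55  56  53  54  57  56  56  58  56  60  59  58  55  58  58]
 [ 95  91  94  93  92  92  93  91  94  93  92  92  84  77  69  53  55  53  54  53  53  53  55  56  54  55  56  54  57  78]
 [ 94  94  93  92  92  91  92  89  91  90  93  91  86  79  76  85  75  68  68  68  70  67  68  67  68  68  68  69  55  82]
 [ 93  92  92  92  90  91  90  92  89  90  90  91  93  79  38  40  39  67  67  66  65  65  64  65  67  68  70  68  69  85]
 [ 92  92  92  92  91  91  91  90  90  89  90  91  94  39  38  36  37  34  
[... 2300 characters left out ...]
 45  49  45  45  47  47  46  48  48  44  46  45  65  41  64  63  64  64  40  68  70]
 [ 47  45  44  46  46  46  49  46  46  46  45  47  46  44  46  44  46  45  44  43  43  43  74  72  71  72  72  77  80  79]
 [ 45  47  43  46  45  47  47  47  47  47  48  46  44  46  45  46  45  47  44  45  43  47  44  43  77  82  81  79  81  78]
 [ 44  42  46  45  47  46  47  48  49  46  47  49  47  47  47  44  44  46  43  46  44  44  47  46  42  79  79  59  76  77]
 [ 23  25  36  38  63  52  49  47  44  46  46  44  44  45  45  46  44  46  44  44  46  43  41  42  50  55  64  41  48  27]
 [ 28  16  22  27 163 164  85  85  86  85  85  86  84  43  44  57  61  58  59  58  63  68  97  81  66  64  67  48  45  20]]
```

Emit:
carry_out --targets '[{"ax":0,"ay":0,"az":0,"tx":0,"ty":0,"tz":0,"grip":0.03},{"ax":0,"ay":0,"az":0,"tx":0,"ty":0,"tz":0,"grip":0.025},{"ax":0,"ay":0,"az":0,"tx":0,"ty":0,"tz":0,"grip":0.02},{"ax":0,"ay":0,"az":0,"tx":0,"ty":0,"tz":0,"grip":0.02},{"ax":0,"ay":0,"az":0,"tx":0,"ty":0,"tz":0,"grip":0.02}]' --force 15

```text
time: 24.15
position: [517.4, 164.0, 82.3]
ee_rot: [-2.48, -1.928, -0.0]
contact_force: [-0.6, 0.3, 0.2]
width: 20.2
grasp_force: 0.5
```

```bash
python3 - <<'E'
from h import *
st=arm.observe(); print(st["position"],st["width"],st["grasp_force"]); im=camera("wrist"); cv2.imwrite("pics/w9.png",im); g=cv2.cvtColor(im,cv2.COLOR_BGR2GRAY)
print(np.array2string(g[190:274:4,196:306:4],max_line_width=220))
a=np.abs(cv2.imread("pics/w9.png").astype(int)-cv2.imread("pics/w6.png")).max(2); print((a>25).sum())
E
```

```text
[517.4254138  164.04969231  82.3414801 ] 20.166585820166453 0.45366810634732246
[[ 96  97  97  97  94  96  96  96  95  79  81  85  75  54  63  57  59  56  57  55  59  57  57  58  58  60  59  58]
 [ 96  96  95  97  95  94  98  95  92  77  83  83  76  73  73  81  69  70  71  70  71  69  70  71  70  70  72  70]
 [ 97  94  95  95  93  94  94  93  93  76  75  41  40  39  40  38  52  68  68  70  67  66  69  66  69  68  69  70]
 [ 93  94  94  94  94  94  93  91  92  78  42  35  36  39  39  38  39  70  67  67  66  67  69  67  67  69  69  69]
 [ 93  93  92  93  94  93  93  92  93  84  35  36  35  36  32  34  34  34  70  66  67  66  67  67  67  69  68  69]
 [ 91  94  92  90  94  93  92  91  91  85  36  36  33  32  33  32  33  28  77  69  72  69  72  70  70  69 108  69]
 [ 91  92  91  93  91  90  90  91  90  63  30  30  30  32  32  29  32  33  81  77  71  70  69  71  71 130 128 130]
 [ 89  91  91  90  91  91  93  90  89  42  27  27  31  32  36  33  27  29  78  77  77  69  72  70  65 129 130 130]
 [ 91  90  90  71  29  45  75  77  78  29  30  30  28  31  27  26  29  28  62  67  68  67  32  35  5
[... 700 characters left out ...]
 28]
 [ 23  26  27  28  23  28  25  27  20  81  42  34  20  22  17  23  71  67  40  22  24  26  29  24  26  25  27  28]
 [ 27  29  23  24  24  29  24  25  25  82  42  41  42  60  66  67  68  68  47  24  20  19  25  24  25  27  29  25]
 [ 28  27  28  27  25  26  23  25  23  91  43  41  43  68  64  67  67  66  65  26  22  22  21  26  24  24  24  24]
 [ 25  25  32  18  26  24  26  26  27  89  41  39  42  66  63  66  67  66  67  23  26  25  22  20  22  26  25  27]
 [ 31  33  30  32  30  28  28  30  22  88  40  36  40  76  67  65  69  66  67  24  29  30  31  30  26  27  27  31]
 [ 44  46  44  44  43  43  41  43  42  42  44  46  41  42  43  39  57  57  55  53  63  61  63  67  68  71  68  69]]
6766
```

Emit:
carry_out --targets '[{"ax":0,"ay":0,"az":0,"tx":0,"ty":0,"tz":0,"grip":0.016},{"ax":0,"ay":0,"az":0,"tx":0,"ty":0,"tz":0,"grip":0.016}]' --force 15

```text
time: 24.45
position: [517.6, 164.1, 82.4]
ee_rot: [2.48, 1.928, 0.0]
contact_force: [-0.6, -1.0, 1.8]
width: 15.8
grasp_force: 0.8
```

```bash
python3 - <<'E'
from h import *
st=arm.observe(); print(st["position"],st["width"],st["grasp_force"],st["contact_force"]); im=camera("wrist"); cv2.imwrite("pics/w10.png",im); g=cv2.cvtColor(im,cv2.COLOR_BGR2GRAY)
print(np.array2string(g[214:262:4,196:306:4],max_line_width=220))
E
```

```text
[517.56779707 164.09831343  82.36912144] 15.81129244534835 0.7908388506621122 [-0.60788959 -1.01802104  1.79113839]
[[ 91  90  90  88  92  89  90  88  90  57  33  29  31  29  29  27  27  29  78  77  70  70  69  70  83 130 127 130]
 [ 89  90  89  90  89  90  90  88  90  40  28  28  33  30  32  30  27  28  77  78  78  68  67  70 129 128 128 129]
 [ 89  90  89  90  69  31  56  75  77  30  28  27  27  28  27  30  30  26  67  67  66  28  32  54 129 128 128 131]
 [ 90  89  89  28  31  29  29  27  26  25  25  26  35  63  31  26  27  24  26  28  29  30  32  35  45  96 127 131]
 [ 92  88  70  31  26  30  29  30  30  26  26  31  55  38  31  23  21  24  27  28  27  27  29  30  31 129 146 150]
 [ 39  88  28  32  31  29  27  24  27  24  23  59  46  64  24  64  41  22  26  24  26  22  30  30  30  25  78  29]
 [ 24  33  27  30  26  24  26  24  22  27  24  31  37  76  66  73  40  24  22  25  26  26  28  31  25  31  56  29]
 [ 29  32  28  26  29  26  29  26  23  26  20  34  74  58  75  77  22  23  24  23  20  25  24  28  27  26  27  30]
 [ 26  28  24  26  28  24  21  27  23  23  24  20  20  17  21  19  13  59  22  24  25  23  25  27  26  29  31  29]
 [ 26  23  26  22  24  24  25  21  24  21  41  29  17  18  23  23  69  56  23  23  23  26  21  22  31  26  28  29]
 [ 46  29  27  25  22  25  22  23  26  23  38  41  42  58  65  67  65  66  22  23  25  23  24  24  24  26  24  57]
 [ 63  21  25  26  19  21  22  21  20  21  43  42  38  67  64  69  68  64  22  23  24  21  24  24  24  26  29  61]]
```

Emit:
carry_out --targets '[{"ax":0,"ay":0,"az":0,"tx":0,"ty":0,"tz":0,"grip":0.008},{"ax":0,"ay":0,"az":0,"tx":0,"ty":0,"tz":0,"grip":0.0},{"ax":0,"ay":0,"az":0,"tx":0,"ty":0,"tz":0,"grip":0.0}]' --force 20

```text
time: 24.88
position: [517.6, 164.1, 82.4]
ee_rot: [2.48, 1.928, 0.001]
contact_force: [-0.1, 0.3, 2.1]
width: 0.3
grasp_force: 1.2
```

```bash
python3 - <<'E'
from h import *
im=camera("wrist"); cv2.imwrite("pics/w11.png",im); g=cv2.cvtColor(im,cv2.COLOR_BGR2GRAY)
print(np.array2string(g[194:274:4,196:306:4],max_line_width=220))
s=camera("scene"); cv2.imwrite("pics/s11.png",s); gs=cv2.cvtColor(s,cv2.COLOR_BGR2GRAY); print(np.array2string(gs[215:270:2,325:385:2],max_line_width=220))
print(proj("scene",np.array(arm.observe()["position"])))
E
```

```text
[[ 92  92  91  90  93  90  89  91  90  66  78  81  74  74  71  69  64  68  68  66  69  69  68  68  68  68  66  65]
 [ 90  89  91  91  90  90  90  91  89  67  71  35  38  34  38  37  60  65  67  65  66  64  65  68  67  68  67  67]
 [ 89  90  89  90  91  92  88  89  89  71  37  33  38  36  36  35  35  68  63  63  65  65  66  65  65  67  66  66]
 [ 89  90  88  88  88  87  88  89  86  71  34  31  35  31  33  31  35  29  66  63  64  63  65  65  64  66  65  67]
 [ 88  87  86  88  89  89  88  87  87  69  32  32  28  31  32  30  33  30  76  68  67  67  66  66  67  65 102  68]
 [ 87  87  87  89  86  88  87  86  87  52  29  28  31  30  30  31  29  27  76  74  69  63 122 124 126 125 122 126]
 [ 87  86  86  88  86  87  87  86  87  35  28  24  28  32  30  27  23  27  74  75  73  64 123 125 123 125 125 124]
 [ 87  86  87  85  85  86  86  88  59  30  23  29  29  28  24  27  25  25  29  59  75  73  90 123 123 123 125 125]
 [ 87  87  86  87  87  86  86  29  30  26  26  24  26  27  27  27  25  24  29  30  28  72 133  83 104 101 124 125]
 [ 88  88  89  88  89  89  57  30  30  26  22  30  25  24  24  26
[... 4008 characters left out ...]
 118 118 118 118 118]
 [ 43  44  88  88  87  20  28  40  38  39  40  46  46  53  58  58  58  58  88 119 118 118 119 119 118 118 118 118 118 119]
 [ 42  42  41  72  46  42  40  40  40  37  28  28  31  35  59  58  58  90 119 118 118 118 119 118 118 118 118 119 118 119]
 [ 42  42  43  41  41  40  41  41  34  23  22  22  54  87  62  62 116 118 119 119 119 119 119 118 118 119 118 118 118 118]
 [ 41  42  40  41  41  42  35  25  24  22  30  47 114 119 119 118 119 118 119 119 119 119 119 117 118 118 119 117 118 119]
 [ 40  40  41  40  34  28  26  47  21  41  57  89 119 119 119 118 118 119 119 119 119 118 118 119 118 119 118 118 119 119]]
(np.float64(351.0788627721137), np.float64(252.1913138388965))
```

The numbers show the fingertips sit about 36 mm above the reported TCP. The fingers shut fully over the handle top (118 mm) while the reading said 82, and in the wrist view their inner edges range to tool z of about -38. So the fingers have to go lower: I'll open, descend with force checks, then close.

Emit:
carry_out --targets '[{"ax":0,"ay":0,"az":0,"tx":0,"ty":0,"tz":-0.004,"grip":0.06},{"ax":0,"ay":0,"az":0,"tx":0,"ty":0,"tz":0,"grip":0.06},{"ax":0,"ay":0,"az":0,"tx":0,"ty":0,"tz":0,"grip":0.06},{"ax":0,"ay":0,"az":0,"tx":0,"ty":0,"tz":0.008,"grip":0.06},{"ax":0,"ay":0,"az":0,"tx":0,"ty":0,"tz":0.006,"grip":0.06}]'

```text
time: 25.6
position: [516.9, 164.0, 71.3]
ee_rot: [-2.48, -1.928, 0.001]
contact_force: [0.1, -1.6, -0.9]
width: 48.0
grasp_force: 0.0
```

Emit:
carry_out --targets '[{"ax":0,"ay":0,"az":0,"tx":0,"ty":0,"tz":0.004,"grip":0.06},{"ax":0,"ay":0,"az":0,"tx":0,"ty":0,"tz":0.004,"grip":0.06},{"ax":0,"ay":0,"az":0,"tx":0,"ty":0,"tz":0,"grip":0.06}]'

```text
time: 25.98
position: [517.1, 164.0, 63.7]
ee_rot: [-2.48, -1.928, 0.001]
contact_force: [-0.3, -0.7, 0.2]
width: 60.2
grasp_force: 0.0
```

Emit:
carry_out --targets '[{"ax":0,"ay":0,"az":0,"tx":0,"ty":0,"tz":0,"grip":0.025},{"ax":0,"ay":0,"az":0,"tx":0,"ty":0,"tz":0,"grip":0.018},{"ax":0,"ay":0,"az":0,"tx":0,"ty":0,"tz":0,"grip":0.018},{"ax":0,"ay":0,"az":0,"tx":0,"ty":0,"tz":0,"grip":0.018},{"ax":0,"ay":0,"az":0,"tx":0,"ty":0,"tz":0,"grip":0.018}]' --force 10

```text
time: 26.6
position: [517.3, 164.2, 64.3]
ee_rot: [-2.48, -1.928, 0.0]
contact_force: [-0.2, 0.5, 1.3]
width: 21.7
grasp_force: 10.0
```

Contact confirmed: width 21.7 with 10 N on the handle. Next, the crank increments in the tool frame (tool x = vise x; clockwise means φ increasing).

```bash
cat >> h.py <<'E'
A=np.array([541.,122.3]); U=np.array([np.cos(np.radians(75.9)),np.sin(np.radians(75.9))]); Yt=np.array([U[1],-U[0]])
def crank(n=10,d=0.2,r=50.,A=A):
    st=arm.observe(); p=np.array(st["position"])[:2]-A; x,y=p@U,p@Yt; ph=np.arctan2(y,x); F=np.array(st["contact_force"])[:2]; f=np.array([F@U,F@Yt])
    er=np.array([np.cos(ph),np.sin(ph)]); et=np.array([-er[1],er[0]])
    print("phi",round(ph,3),"r",round(np.hypot(x,y),1),"Frad",round(f@er,2),"Ftan(resist)",round(-f@et,2),"t",round(st["time"],2),"z",round(st["position"][2],1))
    P=[r*np.array([np.cos(ph+k*d),np.sin(ph+k*d)]) for k in range(n+1)]
    for k in range(n): print((P[k+1]-P[k]).round(1),end=" ")
    print()
E
python3 -c "
from h import *
crank(10,0.2)"
```

```text
phi -0.762 r 48.1 Frad 0.5 Ftan(resist) -0.1 t 26.6 z 64.3
[6.1 7.9] [4.4 8.9] [2.6 9.6] [ 0.6 10. ] [-1.4  9.9] [-3.3  9.4] [-5.1  8.6] [-6.7  7.4] [-8.1  5.9] [-9.1  4.2]
```

Emit:
carry_out --targets '[{"ax":0,"ay":0,"az":0,"tx":0,"ty":0,"tz":0,"grip":0.018},{"ax":0,"ay":0,"az":0,"tx":0.0061,"ty":0.0079,"tz":0,"grip":0.018},{"ax":0,"ay":0,"az":0,"tx":0.0044,"ty":0.0089,"tz":0,"grip":0.018},{"ax":0,"ay":0,"az":0,"tx":0.0026,"ty":0.0096,"tz":0,"grip":0.018},{"ax":0,"ay":0,"az":0,"tx":0.0006,"ty":0.01,"tz":0,"grip":0.018}]' --force 25

```text
time: 27.22
position: [556.9, 168.5, 64.3]
ee_rot: [2.48, 1.929, 0.0]
contact_force: [-2.3, -1.9, 4.6]
width: 21.4
grasp_force: 25.0
```

```bash
python3 -c "
from h import *
crank(10,0.2); st=arm.observe(); print(st['position'],st['width'],st['grasp_force'])"
```

```text
phi 0.086 r 48.8 Frad -2.57 Ftan(resist) 1.52 t 27.23 z 64.3
[-1.8  9.8] [-3.8  9.2] [-5.5  8.3] [-7.1  7.1] [-8.3  5.5] [-9.3  3.7] [-9.8  1.8] [-10.   -0.2] [-9.8 -2.1] [-9.1 -4. ] 
[556.93861817 168.4719764   64.26588509] 21.352158343473633 25.000957706943154
```

Emit:
carry_out --targets '[{"ax":0,"ay":0,"az":0,"tx":-0.0025,"ty":0.0098,"tz":0,"grip":0.018},{"ax":0,"ay":0,"az":0,"tx":-0.0038,"ty":0.0092,"tz":0,"grip":0.018},{"ax":0,"ay":0,"az":0,"tx":-0.0055,"ty":0.0083,"tz":0,"grip":0.018},{"ax":0,"ay":0,"az":0,"tx":-0.0071,"ty":0.0071,"tz":0,"grip":0.018},{"ax":0,"ay":0,"az":0,"tx":-0.0083,"ty":0.0055,"tz":0,"grip":0.018}]'

```text
time: 27.85
position: [590.5, 132.3, 64.4]
ee_rot: [2.479, 1.927, 0.006]
contact_force: [2.8, 3.4, -1.2]
width: 21.2
grasp_force: 25.0
```

```bash
python3 -c "
from h import *
crank(10,0.2)"
```

```text
phi 1.126 r 50.5 Frad 3.4 Ftan(resist) 2.75 t 27.85 z 64.4
[-9.4  3.4] [-9.9  1.4] [-10.   -0.5] [-9.7 -2.5] [-9.  -4.4] [-7.9 -6.1] [-6.6 -7.5] [-4.9 -8.7] [-3.1 -9.5] [-1.2 -9.9]
```

```bash
sed -i 's/^A=np.array(\[541.,122.3\])/A=np.array([542.4,120.3])/' h.py; python3 -c "
from h import *
crank(10,0.2)"
```

```text
phi 1.08 r 49.6 Frad 3.52 Ftan(resist) 2.6 t 27.85 z 64.4
[-9.2  3.8] [-9.8  1.9] [-10.   -0.1] [-9.8 -2.1] [-9.2 -4. ] [-8.2 -5.7] [-6.9 -7.2] [-5.3 -8.5] [-3.5 -9.3] [-1.6 -9.9]
```

Emit:
carry_out --targets '[{"ax":0,"ay":0,"az":0,"tx":-0.0088,"ty":0.0048,"tz":0,"grip":0.018},{"ax":0,"ay":0,"az":0,"tx":-0.0098,"ty":0.0019,"tz":0,"grip":0.018},{"ax":0,"ay":0,"az":0,"tx":-0.01,"ty":-0.0001,"tz":0,"grip":0.018},{"ax":0,"ay":0,"az":0,"tx":-0.0098,"ty":-0.0021,"tz":0,"grip":0.018},{"ax":0,"ay":0,"az":0,"tx":-0.0092,"ty":-0.004,"tz":0,"grip":0.018}]'

```text
time: 28.48
position: [576.7, 84.8, 64.4]
ee_rot: [2.479, 1.928, 0.0]
contact_force: [3.0, 0.5, -0.1]
width: 21.3
grasp_force: 25.0
```

```bash
python3 -c "
from h import *
crank(10,0.2)"
```

```text
phi 2.127 r 49.4 Frad 1.71 Ftan(resist) 2.54 t 28.48 z 64.4
[-7.9 -6.1] [-6.5 -7.5] [-4.9 -8.7] [-3.1 -9.5] [-1.1 -9.9] [ 0.8 -9.9] [ 2.8 -9.6] [ 4.7 -8.8] [ 6.3 -7.7] [ 7.7 -6.3]
```

Emit:
carry_out --targets '[{"ax":0,"ay":0,"az":0,"tx":-0.0082,"ty":-0.0057,"tz":0,"grip":0.018},{"ax":0,"ay":0,"az":0,"tx":-0.0065,"ty":-0.0075,"tz":0,"grip":0.018},{"ax":0,"ay":0,"az":0,"tx":-0.0049,"ty":-0.0087,"tz":0,"grip":0.018},{"ax":0,"ay":0,"az":0,"tx":-0.0031,"ty":-0.0095,"tz":0,"grip":0.018},{"ax":0,"ay":0,"az":0,"tx":-0.0011,"ty":-0.0099,"tz":0,"grip":0.018}]'

```text
time: 29.1
position: [529.6, 72.2, 64.3]
ee_rot: [2.48, 1.928, -0.003]
contact_force: [2.7, -3.4, 2.7]
width: 20.8
grasp_force: 25.0
```

Emit:
carry_out --targets '[{"ax":0,"ay":0,"az":0,"tx":0.0008,"ty":-0.0099,"tz":0,"grip":0.018},{"ax":0,"ay":0,"az":0,"tx":0.0028,"ty":-0.0096,"tz":0,"grip":0.018},{"ax":0,"ay":0,"az":0,"tx":0.0047,"ty":-0.0088,"tz":0,"grip":0.018},{"ax":0,"ay":0,"az":0,"tx":0.0063,"ty":-0.0077,"tz":0,"grip":0.018}]'

```text
time: 29.6
position: [498.2, 96.4, 64.3]
ee_rot: [-2.479, -1.928, 0.002]
contact_force: [0.7, -2.9, 4.0]
width: 21.1
grasp_force: 25.0
```

```bash
python3 -c "
from h import *
crank(10,0.2)"
```

```text
phi -2.312 r 50.3 Frad 0.72 Ftan(resist) 2.88 t 29.6 z 64.3
[ 8. -6.] [ 9.  -4.3] [ 9.7 -2.4] [10.  -0.4] [9.9 1.6] [9.3 3.5] [8.5 5.3] [7.2 6.9] [5.7 8.2] [4.  9.1]
```

Emit:
carry_out --targets '[{"ax":0,"ay":0,"az":0,"tx":0.008,"ty":-0.006,"tz":0,"grip":0.018},{"ax":0,"ay":0,"az":0,"tx":0.009,"ty":-0.0043,"tz":0,"grip":0.018},{"ax":0,"ay":0,"az":0,"tx":0.0097,"ty":-0.0024,"tz":0,"grip":0.018},{"ax":0,"ay":0,"az":0,"tx":0.01,"ty":-0.0004,"tz":0,"grip":0.018}]'

```text
time: 30.1
position: [494.2, 135.8, 64.2]
ee_rot: [-2.478, -1.928, 0.003]
contact_force: [-1.4, -2.1, 5.3]
width: 21.3
grasp_force: 25.0
```

```bash
python3 -c "
from h import *
crank(8,0.15)"
```

```text
phi -1.506 r 50.7 Frad 0.7 Ftan(resist) 2.4 t 30.1 z 64.2
[7.4 1. ] [7.2 2.1] [6.8 3.2] [6.2 4.2] [5.5 5.1] [4.7 5.8] [3.8 6.5] [2.8 7. ]
```

Emit:
carry_out --targets '[{"ax":0,"ay":0,"az":0,"tx":0.0074,"ty":0.001,"tz":0,"grip":0.018},{"ax":0,"ay":0,"az":0,"tx":0.0072,"ty":0.0021,"tz":0,"grip":0.018},{"ax":0,"ay":0,"az":0,"tx":0.0068,"ty":0.0032,"tz":0,"grip":0.018},{"ax":0,"ay":0,"az":0,"tx":0,"ty":0,"tz":0,"grip":0.018}]'

```text
time: 30.6
position: [506.2, 155.8, 64.2]
ee_rot: [-2.478, -1.927, 0.001]
contact_force: [-1.7, 1.4, 5.6]
width: 21.1
grasp_force: 25.0
```

```bash
python3 -c "
from h import *
crank(8,0.15)"
```

```text
phi -1.041 r 50.7 Frad 2.21 Ftan(resist) 0.17 t 30.6 z 64.2
[6.2 4.3] [5.5 5.1] [4.6 5.9] [3.7 6.5] [2.7 7. ] [1.6 7.3] [0.5 7.5] [-0.6  7.5]
```

Emit:
carry_out --targets '[{"ax":0,"ay":0,"az":0,"tx":0.0062,"ty":0.0043,"tz":0,"grip":0.018},{"ax":0,"ay":0,"az":0,"tx":0.0055,"ty":0.0051,"tz":0,"grip":0.018},{"ax":0,"ay":0,"az":0,"tx":0.0046,"ty":0.0059,"tz":0,"grip":0.018}]'

```text
time: 30.98
position: [524.3, 167.5, 64.2]
ee_rot: [-2.478, -1.926, 0.003]
contact_force: [-3.3, 0.4, 7.1]
width: 20.6
grasp_force: 25.0
```

```bash
python3 -c "
from h import *
crank(8,0.15)"
```

```text
phi -0.613 r 50.6 Frad 1.51 Ftan(resist) 2.91 t 30.98 z 64.2
[3.8 6.4] [2.8 6.9] [1.8 7.3] [0.7 7.5] [-0.5  7.5] [-1.6  7.3] [-2.7  7. ] [-3.7  6.5]
```

Emit:
carry_out --targets '[{"ax":0,"ay":0,"az":0,"tx":0.0038,"ty":0.0064,"tz":-0.0005,"grip":0.018},{"ax":0,"ay":0,"az":0,"tx":0.0028,"ty":0.0069,"tz":-0.0005,"grip":0.018},{"ax":0,"ay":0,"az":0,"tx":0.0018,"ty":0.0073,"tz":0,"grip":0.018}]'

```text
time: 31.35
position: [546.8, 170.3, 64.4]
ee_rot: [-2.478, -1.926, 0.002]
contact_force: [-4.0, 4.2, 2.3]
width: 21.6
grasp_force: 25.0
```

```bash
python3 -c "
from h import *
crank(8,0.15)"
```

```text
phi -0.157 r 50.2 Frad 3.88 Ftan(resist) 4.35 t 31.35 z 64.4
[0.6 7.5] [-0.5  7.5] [-1.6  7.3] [-2.7  7. ] [-3.7  6.5] [-4.6  5.9] [-5.5  5.1] [-6.2  4.3]
```

Emit:
carry_out --targets '[{"ax":0,"ay":0,"az":0,"tx":0.0013,"ty":0.005,"tz":0,"grip":0.018},{"ax":0,"ay":0,"az":0,"tx":0.0006,"ty":0.005,"tz":0,"grip":0.018}]'

```text
time: 31.6
position: [556.4, 168.5, 64.3]
ee_rot: [-2.478, -1.927, 0.006]
contact_force: [-6.5, 0.6, 4.5]
width: 21.3
grasp_force: 25.0
```

```bash
python3 -c "
from h import *
crank(6,0.1)"
```

```text
phi 0.036 r 50.2 Frad -1.23 Ftan(resist) 6.43 t 31.6 z 64.3
[-0.4  5. ] [-0.9  4.9] [-1.4  4.8] [-1.9  4.6] [-2.3  4.4] [-2.8  4.2]
```

Emit:
carry_out --targets '[{"ax":0,"ay":0,"az":0,"tx":0,"ty":0,"tz":0,"grip":0.018}]'

```text
time: 31.72
position: [556.9, 168.3, 64.3]
ee_rot: [-2.479, -1.927, 0.005]
contact_force: [-5.0, -0.4, 2.8]
width: 21.3
grasp_force: 25.0
```

```bash
python3 -c "
from h import *
crank(2,0.1)"
```

```text
phi 0.047 r 50.1 Frad -1.81 Ftan(resist) 4.68 t 31.73 z 64.3
[-0.5  5. ] [-1.   4.9]
```

The handle has clearly stiffened: 2.6 N free, then 4.4 N, now 6.4 N, which is mid-range for a firm grip. I'll stop here and let go.

Emit:
carry_out --targets '[{"ax":0,"ay":0,"az":0,"tx":0,"ty":0,"tz":0,"grip":0.03},{"ax":0,"ay":0,"az":0,"tx":0,"ty":0,"tz":0,"grip":0.06},{"ax":0,"ay":0,"az":0,"tx":0,"ty":0,"tz":0,"grip":0.06},{"ax":0,"ay":0,"az":0,"tx":0,"ty":0,"tz":-0.03,"grip":0.06},{"ax":0,"ay":0,"az":0,"tx":0,"ty":0,"tz":-0.05,"grip":0.06}]'

```text
time: 32.35
position: [556.8, 167.9, 143.8]
ee_rot: [-2.479, -1.927, 0.007]
contact_force: [1.2, 0.4, -0.2]
width: 60.4
grasp_force: 0.0
```

Emit:
carry_out --targets '[{"ax":0,"ay":0,"az":0,"tx":0,"ty":0,"tz":-0.06,"grip":0.06},{"ax":0,"ay":0,"az":0,"tx":0,"ty":0,"tz":-0.05,"grip":0.06},{"ax":0,"ay":0,"az":0,"tx":-0.05,"ty":0,"tz":-0.01,"grip":0.06},{"ax":0,"ay":0,"az":0,"tx":-0.06,"ty":-0.01,"tz":0,"grip":0.06},{"ax":0,"ay":0,"az":0,"tx":-0.05,"ty":-0.02,"tz":0,"grip":0.06}]'

```text
time: 32.98
position: [489.8, 19.0, 265.9]
ee_rot: [2.479, 1.927, 0.002]
contact_force: [-0.0, -1.0, 0.4]
width: 60.3
grasp_force: 0.0
```

Emit:
carry_out --targets '[{"ax":0,"ay":0,"az":0,"tx":0,"ty":0,"tz":0,"grip":0.06},{"ax":0,"ay":0,"az":0,"tx":0,"ty":0,"tz":0,"grip":0.06}]'

```text
time: 33.22
position: [490.5, 20.9, 265.7]
ee_rot: [2.48, 1.927, 0.002]
contact_force: [0.2, -0.2, 0.5]
width: 60.3
grasp_force: 0.0
```

```bash
python3 - <<'E'
from h import *
st=arm.observe(); print(st["position"],st["contact_force"]); im=camera("wrist"); cv2.imwrite("pics/w12.png",im); g=cv2.cvtColor(im,cv2.COLOR_BGR2GRAY)
m=camera_model("wrist"); f=192/np.tan(np.radians(m["fov_y"]/2)); R=Ro.from_rotvec(st["ee_rot"]).as_matrix(); T=np.linalg.inv(np.array(m["tool_from_camera"]))
def pw(X):
    c=T@np.r_[R.T@(np.array(X)-st["position"]),1]; r=np.hypot(c[0],c[1]); th=np.arctan2(r,c[2]); return np.round([m["cx"]+f*th*c[0]/r,m["cy"]+f*th*c[1]/r],0).astype(int)
c=pw([500.3,-37.5,155]); print("exp rim",c)
y0,x0=max(c[1]-35,0),c[0]-35; k=g[y0:c[1]+35,x0:x0+70]
d=(k<65).astype(np.uint8); cd=max(cv2.findContours(d,cv2.RETR_EXTERNAL,cv2.CHAIN_APPROX_NONE)[0],key=cv2.contourArea)
if len(cd)>5: e=cv2.fitEllipse(cd); print(e,onz("wrist",x0+e[0][0],y0+e[0][1],155,st))
s=camera("scene"); cv2.imwrite("pics/s12.png",s); a=cv2.imread("pics/s4.png")
gs=[cv2.cvtColor(q,cv2.COLOR_BGR2GRAY) for q in(a,s)]
for q in gs:
    d=(q[168:205,275:320]<28).astype(np.uint8); cd=max(cv2.findContours(d,cv2.RETR_EXTERNAL,cv2.CHAIN_APPROX_NONE)[0],key=cv2.contourArea); e=cv2.fitEllipse(cd); print("scene bore",np.array(e[0])+[275,168],e[1:], onz("scene",275+e[0][0],168+e[0][1],155))
E
```

```text
[490.46089214  20.91150251 265.67399022] [ 0.2125268  -0.22292828  0.5104017 ]
exp rim [272 226]
((34.63771438598633, 34.83072280883789), (31.96535873413086, 34.92362594604492), 78.13580322265625) [500.13748644 -37.59275264 155.        ]
scene bore [300.32983208 181.73375702] ((10.328617095947266, 13.175241470336914), 100.8983154296875) [500.52282345 -34.59451328 155.        ]
scene bore [300.14516449 181.59992218] ((10.709073066711426, 13.729522705078125), 95.31735229492188) [500.57487263 -35.19807963 155.        ]
```

The tube is upright and seated: its rim projects to the same spot as before clamping. Last check is the lug heading, from the picture I saved before clamping and a new one from behind the jaw.

Emit:
carry_out --targets '[{"ax":0,"ay":0,"az":0,"tx":-0.05,"ty":0,"tz":0,"grip":0.06},{"ax":0,"ay":0,"az":0,"tx":-0.05,"ty":0,"tz":0,"grip":0.06},{"ax":0,"ay":0,"az":0,"tx":-0.05,"ty":0,"tz":0,"grip":0.06},{"ax":0,"ay":0,"az":0,"tx":-0.05,"ty":0,"tz":0,"grip":0.06},{"ax":0,"ay":0,"az":0,"tx":0,"ty":0,"tz":0,"grip":0.06}]'

```text
time: 33.95
position: [440.8, -175.0, 265.0]
ee_rot: [2.483, 1.924, -0.001]
contact_force: [-0.2, -0.0, -0.5]
width: 60.2
grasp_force: 0.0
```

```bash
python3 - <<'E'
from h import *
import json
st=arm.observe(); im=camera("wrist"); cv2.imwrite("pics/w13.png",im); print(st["position"])
m=camera_model("wrist"); f=192/np.tan(np.radians(m["fov_y"]/2)); T=np.linalg.inv(np.array(m["tool_from_camera"]))
def pw(X,st):
    R=Ro.from_rotvec(st["ee_rot"]).as_matrix(); c=T@np.r_[R.T@(np.array(X)-st["position"]),1]; r=np.hypot(c[0],c[1]); th=np.arctan2(r,c[2]); return m["cx"]+f*th*c[0]/r,m["cy"]+f*th*c[1]/r
for n,s in(("w4",json.load(open("w4.json"))),("w13",st)):
    g=cv2.GaussianBlur(cv2.cvtColor(cv2.imread(f"pics/{n}.png"),cv2.COLOR_BGR2GRAY),(3,3),0).astype(np.float32)
    print(n,"rim px",pw([500.3,-37.5,155],s),"lug px",pw([500.3-34*.2436,-37.5-34*.97,102],s))
    for r in(28,31,34,36,39):
        row=[]
        for a in range(220,296,4):
            u,v=pw([500.3+r*np.cos(np.radians(a)),-37.5+r*np.sin(np.radians(a)),102],s); row.append(int(cv2.getRectSubPix(g,(1,1),(float(u),float(v)))[0,0]))
        print(r,row)
E
```

```text
[ 440.76847388 -174.96591639  265.03082707]
w4 rim px (np.float64(245.65283008527157), np.float64(104.61658972030827)) lug px (np.float64(222.9363998571108), np.float64(126.30724403372662))
28 [148, 145, 145, 153, 151, 138, 138, 140, 139, 148, 146, 153, 146, 147, 153, 161, 158, 157, 163]
31 [95, 81, 82, 82, 93, 88, 101, 112, 127, 143, 148, 152, 141, 146, 150, 151, 152, 152, 152]
34 [154, 146, 148, 146, 150, 150, 143, 146, 152, 151, 151, 152, 128, 143, 154, 151, 150, 152, 152]
36 [134, 137, 149, 150, 154, 148, 147, 138, 128, 132, 135, 140, 130, 153, 163, 153, 149, 151, 150]
39 [79, 103, 126, 133, 152, 157, 155, 129, 124, 125, 123, 124, 125, 132, 154, 154, 148, 151, 148]
w13 rim px (np.float64(273.4462241948101), np.float64(29.452966730449077)) lug px (np.float64(270.121404919955), np.float64(69.48678779063401))
28 [88, 89, 89, 89, 89, 85, 84, 86, 88, 92, 96, 91, 88, 89, 89, 95, 123, 154, 172]
31 [88, 88, 87, 88, 87, 87, 95, 130, 156, 176, 177, 142, 95, 91, 107, 125, 175, 181, 180]
34 [88, 88, 87, 87, 86, 86, 107, 183, 184, 185, 185, 164, 109, 147, 181, 180, 182, 183, 180]
36 [88, 87, 86, 87, 85, 85, 98, 158, 159, 160, 170, 175, 172, 179, 181, 180, 180, 183, 180]
39 [124, 124, 134, 107, 104, 155, 119, 78, 76, 75, 89, 152, 185, 182, 180, 181, 180, 183, 179]
```

In the new picture the lug spans 245.5° to 266°, centred at about 255.8°. The ridge direction is 255.9°, so it is aligned. Handing in.

```bash
python3 -c "
from cell import arm
print(arm.sign_off())"
```

```text
the job is handed in; nothing more can be done
None
```

The lugged white tube stands upright in the V jaw with its lug along the ridge (about 255.8° against 255.9°), clamped at about 6.4 N at the handle and let go; I handed it in at about 34 s and have no verdict back.

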